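# Load the vacuum holding plate with spare test dollies

## Robot

A 7-joint arm with a two-finger parallel gripper is mounted at the origin on the work surface. World frame = base frame: x ahead of the robot, y to its left, z up, the work surface at z = 0. Lengths are in m, angles in rad, forces in N, time in s.
With the tool pointing down it reaches from about 0.425 to 0.875 m from the base axis. Payload 4.7 kg.
Tool frame: the origin (TCP) lies midway between the tips of the shut fingers; the grasp point (between the pads) lies 19 mm behind it (ctrl.grip_depth is the distance from the TCP to the grasp point, in m); z points along the fingers, y is the direction in which the jaws open and shut (so a half turn about z gives the same grasp; the last joint's range is limited). The gripper opens to 87 mm and grips with 3 to 60 N. Pads are 19 mm wide; open, the fingers measure 117 mm over their backs; the gripper's body (75 mm by 190 mm) begins 51 mm behind the grasp point.
Start: joints at [1.147, 0.321, -0.07, 1.45, 0.023, 1.371, -0.057], TCP at [0.276, -0.589, 0.223] pointing down, gripper open.
Joint ranges: [-2.86, 2.86], [-0.3, 2.09], [-1.38, 1.24], [0.06, 2.45], [-1.56, 4.7], [0.09, 2.05], [-2.69, 2.69]. Speed limits (rad/s): [2.57, 2.57, 3.14, 3.14, 3.14, 3.14, 3.14].

## Interface

Orientations are given as a rotation vector (axis times angle).
In Python, from bench import ctrl gives the robot as it stands. The module is installed in compiled form; this text tells all that it offers.
- The arm moves only by the shell command python3 -m inch 'ROWS' [FORCE]. ROWS is JSON, a list of rows, each a list of 5 numbers: the opening, from -1 (shut) to 1 (fully open), so that 0 is half open, then the shift along the tool's x, y, z in mm, then the turn about the tool's z in rad. In form: [[fingers, tx, ty, tz, twist], ...]. A call has 1 to 5 rows; each row shifts and turns the pose as measured when the row begins, along the tool's axes as they then stand; what a row does not reach is not made up. A row lasts 1/8 s, in which the tool goes at most 62.5 mm and 10.7 degrees, less where a joint would pass 70% of its speed; a pose out of reach is approached as far as the arm can. A call is refused whole if a number of a shift passes 62.5 or a number of a turn 0.188, either way. A call with a gripper value outside its range is refused whole. The fingers move at their own pace and stop on an object; FORCE is the grip in N (left out, the last holds). Time passes only in rows, so rows that do not move let the fingers close. It gives the time, the measured TCP pose, the force and the opening at its end, in the units of the state.
- ctrl.get_state(): the state, without advancing time (a new reading comes with each control period).
- ctrl.get_image(name): name is "scene" or "side" or "wrist"; returns a dict with "color" (400x640x3 uint8, red, green, blue), "range_z" (400x640 float32, m along the optical axis (not along the pixel's ray), 0 where there is no reading), "K" (3x3 intrinsics, pixels), "R" (3x3) and "t" (3): a world point X has camera coordinates R X + t. Camera axes: x right, y down, z forward; pixel columns grow to the right and rows downward; lengths in m; the calibration is good to about 2 mm. A picture is of the moment at which its call begins.
- ctrl.close_job(): hands the job in, once; it reports no verdict.
The state is a dict: "time": time; "joint_positions": joint angles; "qd": joint speeds; "joint_torque": joint torques, N m; "position": TCP position; "tool_rot": TCP orientation; "ft_force": force on the tool from outside, world axes, zero at the start; "torque": the same for the moment, N m; "grip_width": opening from 0.0 (shut) to 1.0 (fully open).
Only numpy, scipy, OpenCV 4.12 (cv2) and the standard library are available. Lean on these libraries where they do the work, as an engineer would, in place of code of your own. Each camera call takes 0.05 s, during which the arm holds its last target. There are 200 camera calls.

## Task

Get the vacuum holding plate ready for bonding: first turn the lever of the vacuum cock fully shut; then, with it shut, put a spare dolly, flange down and flat on the pocket's floor, into every empty pocket of the plate, leaving the dollies already seated where they are. When all six pockets are filled, open the cock to 40 degrees, so that its lever points at the steel stud on the dial, and clear every left-over spare off into the grey tray; leave the vial and the concrete core alone.

Things in the scene. Friction and masses are not known exactly. Their poses are not given: they have to be found in the camera images.
- plate: steel vacuum holding plate fixed to the bench, 170 (x) x 250 (y) x 25 mm high, with six round pockets floored with black rubber, 46 mm across and 10 mm deep in 2 rows of 3 (74 mm between the rows, 72 mm between neighbours in a row); origin at the centre of its underside
- pocket1 (a point): centre of the floor of pocket 1 of the plate, 10 mm below the plate's top and 15 mm above the bench; the pocket may be empty or already hold a dolly
- pocket2 (a point): centre of the floor of pocket 2 of the plate, 10 mm below the plate's top and 15 mm above the bench; the pocket may be empty or already hold a dolly
- pocket3 (a point): centre of the floor of pocket 3 of the plate, 10 mm below the plate's top and 15 mm above the bench; the pocket may be empty or already hold a dolly
- pocket4 (a point): centre of the floor of pocket 4 of the plate, 10 mm below the plate's top and 15 mm above the bench; the pocket may be empty or already hold a dolly
- pocket5 (a point): centre of the floor of pocket 5 of the plate, 10 mm below the plate's top and 15 mm above the bench; the pocket may be empty or already hold a dolly
- pocket6 (a point): centre of the floor of pocket 6 of the plate, 10 mm below the plate's top and 15 mm above the bench; the pocket may be empty or already hold a dolly
- seated1: a dolly already standing in pocket 1 at the start, absent in some starts (None): an aluminium pull-off test dolly: a round flange 40 mm across and 14 mm thick with a plain round stem 20 mm across rising from its middle, 50 mm tall in all, 80 g; origin at the centre of the flange's flat underside, z up along the stem
- seated2: a dolly already standing in pocket 2 at the start, absent in some starts (None): an aluminium pull-off test dolly: a round flange 40 mm across and 14 mm thick with a plain round stem 20 mm across rising from its middle, 50 mm tall in all, 80 g; origin at the centre of the flange's flat underside, z up along the stem
- seated3: a dolly already standing in pocket 3 at the start, absent in some starts (None): an aluminium pull-off test dolly: a round flange 40 mm across and 14 mm thick with a plain round stem 20 mm across rising from its middle, 50 mm tall in all, 80 g; origin at the centre of the flange's flat underside, z up along the stem
- seated4: a dolly already standing in pocket 4 at the start, absent in some starts (None): an aluminium pull-off test dolly: a round flange 40 mm across and 14 mm thick with a plain round stem 20 mm across rising from its middle, 50 mm tall in all, 80 g; origin at the centre of the flange's flat underside, z up along the stem
- seated5: a dolly already standing in pocket 5 at the start, absent in some starts (None): an aluminium pull-off test dolly: a round flange 40 mm across and 14 mm thick with a plain round stem 20 mm across rising from its middle, 50 mm tall in all, 80 g; origin at the centre of the flange's flat underside, z up along the stem
- seated6: a dolly already standing in pocket 6 at the start, absent in some starts (None): an aluminium pull-off test dolly: a round flange 40 mm across and 14 mm thick with a plain round stem 20 mm across rising from its middle, 50 mm tall in all, 80 g; origin at the centre of the flange's flat underside, z up along the stem
- spare1: a spare dolly standing loose on the black rubber mat (3 mm thick, on the robot's right) at the start: an aluminium pull-off test dolly: a round flange 40 mm across and 14 mm thick with a plain round stem 20 mm across rising from its middle, 50 mm tall in all, 80 g; origin at the centre of the flange's flat underside, z up along the stem
- spare2: a spare dolly standing loose on the black rubber mat (3 mm thick, on the robot's right) at the start: an aluminium pull-off test dolly: a round flange 40 mm across and 14 mm thick with a plain round stem 20 mm across rising from its middle, 50 mm tall in all, 80 g; origin at the centre of the flange's flat underside, z up along the stem
- spare3: a spare dolly standing loose on the black rubber mat (3 mm thick, on the robot's right) at the start: an aluminium pull-off test dolly: a round flange 40 mm across and 14 mm thick with a plain round stem 20 mm across rising from its middle, 50 mm tall in all, 80 g; origin at the centre of the flange's flat underside, z up along the stem
- spare4: a spare dolly standing loose on the black rubber mat (3 mm thick, on the robot's right) at the start: an aluminium pull-off test dolly: a round flange 40 mm across and 14 mm thick with a plain round stem 20 mm across rising from its middle, 50 mm tall in all, 80 g; origin at the centre of the flange's flat underside, z up along the stem
- spare5: a spare dolly standing loose on the black rubber mat (3 mm thick, on the robot's right) at the start: an aluminium pull-off test dolly: a round flange 40 mm across and 14 mm thick with a plain round stem 20 mm across rising from its middle, 50 mm tall in all, 80 g; origin at the centre of the flange's flat underside, z up along the stem
- spare6: a spare dolly standing loose on the black rubber mat (3 mm thick, on the robot's right) at the start: an aluminium pull-off test dolly: a round flange 40 mm across and 14 mm thick with a plain round stem 20 mm across rising from its middle, 50 mm tall in all, 80 g; origin at the centre of the flange's flat underside, z up along the stem
- cock (a joint): angle of the vacuum cock's lever (rad): 0 shut (stop), growing clockwise seen from above to 1.57 wide open (stop); it stays where left and takes 0.12 N m to turn. The lever is a straight level bar 12 mm wide, 20 mm high (44 to 64 mm above the bench), reaching 72 mm from the axis; grip it about 55 mm out. A steel stud on the dial's rim marks the 40 degree setting (0.70 rad)
- dial: the cock's fixed round white dial, 170 mm across, 12 mm thick; origin on the lever's upright axis at bench height; the lever points along the dial's -x when shut, its +y when wide open (black ticks on the rim at both); a brass pipe and a glass filter bowl (50 mm across, 105 mm high, 115 mm from the axis) are on its +x side
- tray: plain grey open tray fixed to the bench between the robot and the plate, for the left-over spares: 120 (x) x 180 (y) x 25 mm high outside, walls 4 mm; origin at the centre of its underside, its floor is 4 mm above the bench
- vial: bystander: small capped amber vial, 32 mm across, 62 mm high, standing loose beyond the mat, to the right of the plate; origin at the centre of its underside
- core: bystander: concrete core, 50 mm across, 50 mm high, standing loose near the robot on its left; origin at the centre of its underside
There are look-alikes about, which are no part of the job. What is shaped like the spare4 but green or purple is not meant.

How it is judged:
By the outcome, as a careful person would: the job done as asked, in the order asked, and still so for the second after the job is handed in, with the robot touching nothing.
Of seated1, seated2, seated3, seated4, seated5, seated6 only 1 to 3 are there at a start; the rules pass over those that are not, and their reading is None.
At some moment in a run one of spare1, spare2, spare3, spare4, spare5, spare6 may be knocked a few centimetres aside while the robot is not near it.
Once in a run the grip may slacken for a moment while it holds something.
It also fails if it takes over 200 s, if anything falls off the work surface, if the arm or the gripper's body presses on something with over 40 N, if the wrist force passes 120 N, or if a joint passes its speed limit or range.

## Working session

There is one attempt and no reset: what is moved stays moved. The work goes in short steps, Python scripts to look and compute and a shell command to move; the robot and the scene stay as the last step left them, time stands still between calls to the robot, and variables do not carry over. Pictures are saved under pics/ and viewed, about 12 in all and at most 16, crops included, and the job is handed in when it is done.

```bash
mkdir -p pics; cat > h.py <<'E'
import numpy as np, cv2
from scipy.spatial.transform import Rotation as Ro
from bench import ctrl
def snap(name,fn,crop=None,scale=1):
    im=ctrl.get_image(name); np.savez('pics/'+fn+'.npz',**im)
    save(im,fn,crop,scale); return im
def save(im,fn,crop=None,scale=1):
    c=im['color'][:,:,::-1]
    if crop: c=c[crop[1]:crop[3],crop[0]:crop[2]]
    if scale!=1: c=cv2.resize(c,None,fx=scale,fy=scale,interpolation=cv2.INTER_CUBIC)
    cv2.imwrite('pics/'+fn+'.png',c)
def load(fn): return dict(np.load('pics/'+fn+'.npz'))
def world(im,u,v,z=None):
    K,R,t=im['K'],im['R'],im['t']; ray=np.linalg.inv(K)@[u,v,1.]
    if z is None: # depth
        d=im['range_z'][int(round(v)),int(round(u))]; return R.T@(ray*d-t)
    o=-R.T@t; w=R.T@ray; return o+w*(z-o[2])/w[2]
def proj(im,X):
    p=im['K']@(im['R']@np.array(X)+im['t']); return p[:2]/p[2]
def st():
    s=ctrl.get_state(); R=Ro.from_rotvec(s['tool_rot']).as_matrix()
    print('t',round(s['time'],2),'p',np.round(s['position'],4),'x',np.round(R[:,0],3),'y',np.round(R[:,1],3),'z',np.round(R[:,2],3),'F',np.round(s['ft_force'],1),'g',round(s['grip_width'],3))
    return s,R
def goto(x,y,z):
    s,R=st(); print('tool mm',np.round(1000*R.T@(np.array([x,y,z])-s['position']),1))
E
python3 - <<'E'
from h import *
st()
for n in ('scene','side','wrist'):
    im=snap(n,n+'0'); print(n,np.round(-im['R'].T@im['t'],3))
E
```

```text
t 0.0 p [ 0.2753 -0.5882  0.2214] x [ 0.906  0.424 -0.   ] y [ 0.424 -0.906 -0.002] z [-0.001  0.002 -1.   ] F [0.2 1.  0.3] g 0.999
scene [ 0.943 -0.657  0.92 ]
side [-0.075  0.667  0.832]
wrist [ 0.341 -0.558  0.383]
```

View pics/scene0.png

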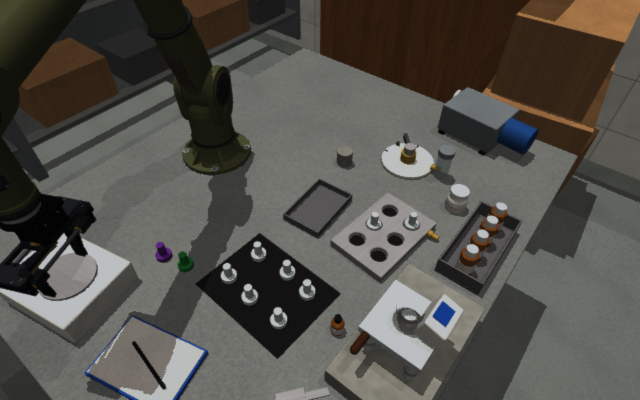

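View pics/side0.png

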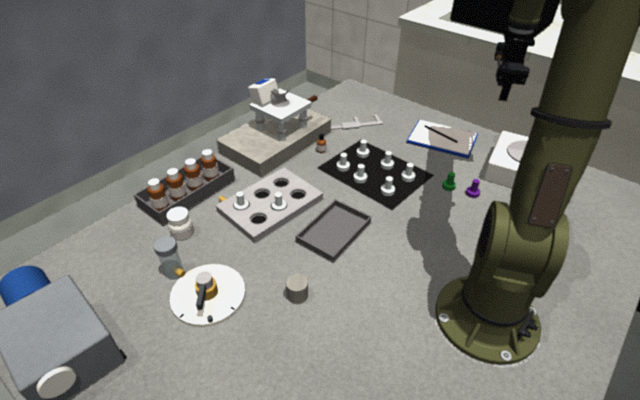

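Scene picture: plate near (383,235), with dollies seated at (374,218) and (411,220) and four empty pockets. There are six silver spares on the mat at (228,271), (258,251), (287,269), (307,289), (249,294) and (278,317). The green (185,261) and purple (163,252) look-alikes are off the mat, so they are not meant. The dial is at (407,160) with its lever towards (405,138), the tray at (318,207), the core at (345,156) and the vial at (337,323).

```bash
python3 - <<'E'
from h import *
im=load('scene0'); save(im,'c1',(330,125,480,280),4)
save(im,'c2',(190,230,350,350),5)
sd=load('side0'); save(sd,'c3',(120,80,440,330),2.5)
E
```

```text
(no output)
```

View pics/c1.png

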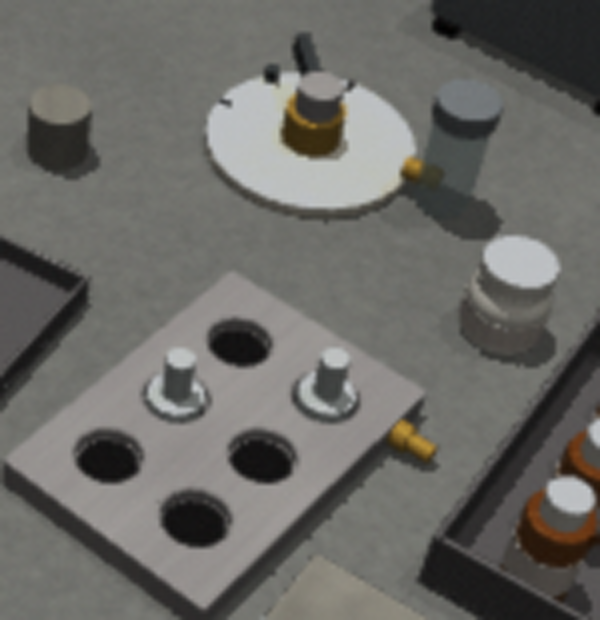

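View pics/c2.png

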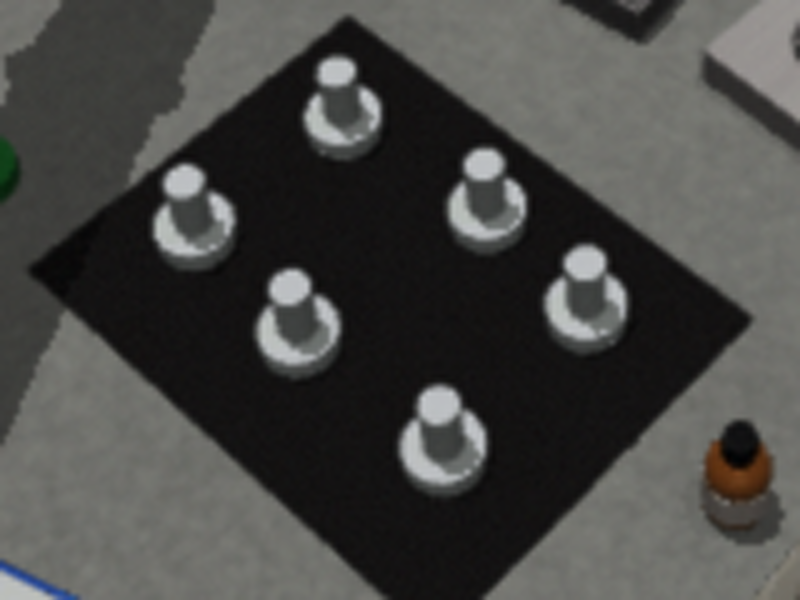

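View pics/c3.png

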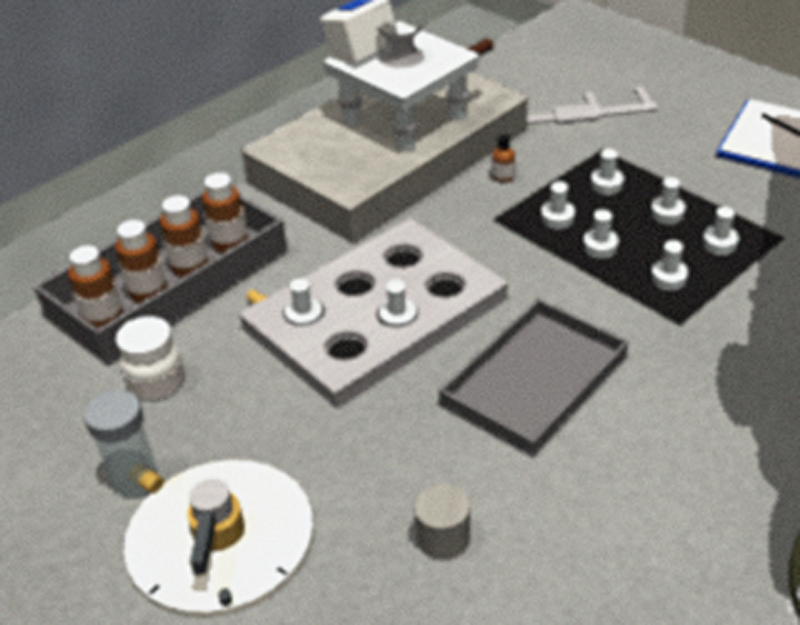

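```bash
cat > m.py <<'E'
from h import *
sc,sd=load('scene0'),load('side0')
C1=lambda p:((p[0]+.5)/4-.5+330,(p[1]+.5)/4-.5+125)
C2=lambda p:((p[0]+.5)/5-.5+190,(p[1]+.5)/5-.5+230)
C3=lambda p:((p[0]+.5)/2.5-.5+120,(p[1]+.5)/2.5-.5+80)
def tri(a,b):
    P=[i['K']@np.c_[i['R'],i['t']] for i in (sc,sd)]
    X=cv2.triangulatePoints(P[0],P[1],np.array(a,float).reshape(2,1),np.array(b,float).reshape(2,1))[:,0]; X=X[:3]/X[3]
    return np.round(X,4), np.round(np.hypot(*(proj(sc,X)-a))+np.hypot(*(proj(sd,X)-b)),1)
E
python3 - <<'E'
from m import *
T=[(186,182),(337,71),(485,164),(585,262),(290,287),(438,404)]
S=[(609,157),(558,190),(602,218),(671,185),(725,215),(673,248)]
sw=[world(sd,*C3(s),.053) for s in S]
for n,t in zip('ABCDEF',T):
    w=world(sc,*C2(t),.053); j=np.argmin([np.linalg.norm(w-s) for s in sw])
    print(n,np.round(w[:2],3),np.round(sw[j][:2],3),*tri(C2(t),C3(S[j])))
print('plate pockets (rim z .025)')
for a,b in [((240,343),(347,345)),((108,457),(445,284)),((264,457),(356,282)),((196,519),(404,254))]:
    print(np.round(world(sc,*C1(a),.025)[:2],4),np.round(world(sd,*C3(b),.025)[:2],4),*tri(C1(a),C3(b)))
print('corners')
for a,b in [((232,271),(336,400)),((424,391),(243,318)),((6,464),(506,288)),((205,610),(411,222))]:
    print(np.round(world(sc,*C1(a),.025)[:2],4),np.round(world(sd,*C3(b),.025)[:2],4),*tri(C1(a),C3(b)))
print('seated tops'); 
for a,b in [((181,356),(397,287)),((335,356),(300,289))]: print(*tri(C1(a),C3(b)),np.round(world(sc,*C1(a),.065)[:2],4))
print('dial: tick open?,stud,tick,cap,lever tip')
for n,a,b,z in [('t1',(225,103),(281,571),.012),('t2',(350,85),(153,589),.012),('stud',(272,73),(225,597),.02),('cap',(323,82),(212,491),.07),('tip',(302,40),(201,565),.064)]:
    print(n,np.round(world(sc,*C1(a),z)[:2],4),np.round(world(sd,*C3(b),z)[:2],4),*tri(C1(a),C3(b)))
print('core',np.round(world(sd,*C3((443,502)),.05),3),'tray corners',[np.round(world(sd,*C3(p),.025)[:2],3) for p in [(441,398),(539,303),(626,346),(533,450)]])
E
```

```text
A [ 0.398 -0.318] [ 0.392 -0.309] [ 0.395  -0.3157  0.0482] 0.3
B [ 0.407 -0.222] [ 0.405 -0.216] [ 0.406  -0.2203  0.05  ] 0.6
C [ 0.504 -0.218] [ 0.5  -0.21] [ 0.5028 -0.2155  0.0488] 0.7
D [ 0.579 -0.231] [ 0.575 -0.222] [ 0.5777 -0.2277  0.0484] 1.0
E [ 0.479 -0.328] [ 0.475 -0.32 ] [ 0.4779 -0.326   0.0485] 0.7
F [ 0.575 -0.33 ] [ 0.57 -0.32] [ 0.5732 -0.3275  0.0479] 0.6
plate pockets (rim z .025)
[0.5986 0.1147] [0.5962 0.1179] [0.5979 0.1165 0.023 ] 0.0
[ 0.5849 -0.0292] [ 0.5839 -0.0247] [ 0.5848 -0.027   0.0229] 0.7
[0.6662 0.0365] [0.6638 0.0382] [0.6655 0.0373 0.0236] 0.3
[ 0.6587 -0.0353] [ 0.6574 -0.0341] [ 0.6583 -0.0348  0.0241] 0.1
corners
[0.5556 0.1727] [0.5461 0.1818] [0.5521 0.1781 0.0183] 0.7
[0.7221 0.1568] [0.7146 0.1614] [0.7202 0.1592 0.0208] 1.1
[ 0.5354 -0.0768] [ 0.5263 -0.0641] [ 0.532  -0.0715  0.0171] 0.2
[ 0.7011 -0.0906] [ 0.694  -0.0847] [ 0.6992 -0.0885  0.0205] 0.7
seated tops
[0.5887 0.0458 0.0638] 0.2 [0.5894 0.045 ]
[0.6689 0.1138 0.0611] 0.2 [0.6703 0.1105]
dial: tick open?,stud,tick,cap,lever tip
t1 [0.4401 0.349 ] [0.441  0.3508] [0.4405 0.3502 0.0116] 0.7
t2 [0.5092 0.4358] [0.5124 0.4354] [0.5104 0.4353 0.0133] 0.8
stud [0.4541 0.3986] [0.4527 0.4027] [0.4534 0.4017 0.0179] 0.5
cap [0.5184 0.3557] [0.5145 0.3561] [0.5169 0.3561 0.0686] 1.1
tip [0.4747 0.3995] [0.4639 0.4099] [0.47   0.4078 0.0566] 0.7
core [0.362 0.223 0.05 ] tray corners [array([0.467, 0.111]), array([ 0.482, -0.068]), array([ 0.367, -0.073]), array([0.352, 0.105])]
```

Findings:
- **Spares:** A to F are the silver ones on the mat, tops at z≈0.05, confirmed in crop c2. The green and purple ones are off the mat.
- **Cock:** the lever is at about 51° open. The axis is near (0.516, 0.353), with the stud at (0.453, 0.402).
- **Pockets:** four are empty.

I'll go over the cock first for a closer look with the wrist camera.

```bash
cat >> h.py <<'E'
def plan(wps,smax=55,tmax=.17):
    """wps: list of (x,y,z,yaw_deg of tool y axis or None); prints rows' motion part"""
    s,R=st(); p=np.array(s['position']); a=np.arctan2(R[1,1],R[0,1])
    for x,y,z,yw in wps:
        q=np.array([x,y,z]); b=a if yw is None else np.radians(yw); d=(b-a+np.pi)%(2*np.pi)-np.pi
        if yw is not None and abs(d)>np.pi/2 and yw>=1000: pass
        n=max(1,int(np.ceil(max(np.linalg.norm(q-p)*1e3/smax,abs(d)/tmax-1e-6))))
        out=[]
        for i in range(n):
            ty=np.array([np.cos(a),np.sin(a),0]); tx=np.array([-ty[1],ty[0],0])
            if i==0: v=(q-p)*1e3/n
            out.append((round(v@tx,1),round(v@ty,1),round(-v[2],1),round(-d/n,3))); a+=d/n
        print('->',(x,y,z,yw),n,'rows:',out); p=q
E
python3 -c "
from h import *
plan([(.50,-.25,.25,-40),(.56,.10,.25,10),(.485,.385,.22,41)])"
```

```text
t 0.15 p [ 0.2754 -0.5883  0.2217] x [ 0.906  0.424 -0.   ] y [ 0.424 -0.906 -0.002] z [-0.001  0.001 -1.   ] F [ 0.5 -0.2 -0.7] g 1.005
-> (0.5, -0.25, 0.25, -40) 8 rows: [(np.float64(43.4), np.float64(-26.4), np.float64(-3.5), np.float64(-0.054)), (np.float64(44.7), np.float64(-24.0), np.float64(-3.5), np.float64(-0.054)), (np.float64(46.0), np.float64(-21.5), np.float64(-3.5), np.float64(-0.054)), (np.float64(47.1), np.float64(-19.0), np.float64(-3.5), np.float64(-0.054)), (np.float64(48.0), np.float64(-16.4), np.float64(-3.5), np.float64(-0.054)), (np.float64(48.9), np.float64(-13.8), np.float64(-3.5), np.float64(-0.054)), (np.float64(49.5), np.float64(-11.1), np.float64(-3.5), np.float64(-0.054)), (np.float64(50.1), np.float64(-8.4), np.float64(-3.5), np.float64(-0.054))]
-> (0.56, 0.1, 0.25, 10) 7 rows: [(np.float64(43.8), np.float64(-25.6), np.float64(-0.0), np.float64(-0.125)), (np.float64(46.7), np.float64(-19.9), np.float64(-0.0), np.float64(-0.125)), (np.float64(48.8), np.float64(-14.0), np.float64(-0.0), np.float64(-0.125)), (np.float64(50.1), np.float64(-7.8), np.float64(-0.0), np.float64(-0.125)), (np.float64(50.7), np.float64(-1.5), np.float64(-0.0), np.float64(-0.125)), (np.float64(50.5), np.float64(4.8), np.float64(-0.0), np.float64(-0.125)), (np.float64(49.5), np.float64(11.1), np.float64(-0.0), np.float64(-0.125))]
-> (0.485, 0.385, 0.22, 41) 6 rows: [(np.float64(48.9), np.float64(-4.1), np.float64(5.0), np.float64(-0.09)), (np.float64(49.1), np.float64(0.4), np.float64(5.0), np.float64(-0.09)), (np.float64(48.9), np.float64(4.8), np.float64(5.0), np.float64(-0.09)), (np.float64(48.3), np.float64(9.2), np.float64(5.0), np.float64(-0.09)), (np.float64(47.2), np.float64(13.5), np.float64(5.0), np.float64(-0.09)), (np.float64(45.8), np.float64(17.7), np.float64(5.0), np.float64(-0.09))]
```

```bash
sed -i 's/out.append((\(.*\))); a+=/out.append([float(q_) for q_ in (\1)]); a+=/' h.py
python3 -m inch '[[1,43,-26,-4,-0.054],[1,45,-24,-4,-0.054],[1,46,-21,-4,-0.054],[1,47,-19,-4,-0.054],[1,48,-16,-4,-0.054]]' >/dev/null
python3 -m inch '[[1,49,-14,-4,-0.054],[1,49,-11,-4,-0.054],[1,50,-8,-4,-0.054]]'
python3 -m inch '[[1,44,-26,0,-0.125],[1,47,-20,0,-0.125],[1,49,-14,0,-0.125],[1,50,-8,0,-0.125],[1,51,-1,0,-0.125]]'
python3 -m inch '[[1,50,5,0,-0.125],[1,49,11,0,-0.125],[1,49,-4,5,-0.09],[1,49,0,5,-0.09],[1,49,5,5,-0.09]]'
python3 -m inch '[[1,48,9,5,-0.09],[1,47,13,5,-0.09],[1,46,18,5,-0.09]]'
python3 -c "
from h import *
plan([(.485,.385,.22,41)])"
```

```text
time: 1.15
position: [0.5015, -0.2452, 0.2509]
tool_rot: [-2.843, -1.326, 0.006]
ft_force: [1.0, -0.9, -0.1]
grip_width: 1.002
time: 1.78
position: [0.5436, 0.0146, 0.2505]
tool_rot: [-2.275, -2.159, 0.003]
ft_force: [0.3, -0.9, -1.3]
grip_width: 1.003
time: 2.4
position: [0.5153, 0.2625, 0.2351]
tool_rot: [-1.622, -2.684, 0.0]
ft_force: [0.3, 0.9, -0.8]
grip_width: 1.001
time: 2.78
position: [0.4703, 0.4063, 0.2196]
tool_rot: [-1.235, -2.883, 0.0]
ft_force: [0.1, -0.4, -0.0]
grip_width: 0.997
t 2.77 p [0.4703 0.4063 0.2196] x [-0.69   0.724  0.005] y [ 0.724  0.69  -0.002] z [-0.005  0.002 -1.   ] F [ 0.1 -0.4 -0. ] g 0.997
-> (0.485, 0.385, 0.22, 41) 1 rows: [[-25.5, -4.0, -0.4, 0.046]]
```

Motion tracks well. Next, a wrist view.

```bash
python3 -m inch '[[1,-25,-4,0,0.04],[1,0,0,0,0]]' >/dev/null
python3 -c "
from h import *
st(); im=snap('wrist','w1'); print(im['K'])
for n,X in dict(axis=(.516,.353,.064),tip=(.47,.405,.064),stud=(.4534,.4017,.018),t1=(.4405,.3502,.012),t2=(.5104,.4353,.012)).items(): print(n,np.round(proj(im,X)))"
```

```text
t 3.02 p [0.4808 0.3898 0.2181] x [-0.667  0.745  0.008] y [ 0.745  0.667 -0.004] z [-0.009  0.003 -1.   ] F [ 0.7 -0.7  0. ] g 1.005
[[320.09787165   0.         318.91807858]
 [  0.         320.09787165 195.34674077]
 [  0.           0.           1.        ]]
axis [321. 230.]
tip [322. 165.]
stud [309. 150.]
t1 [272. 175.]
t2 [365. 161.]
```

View pics/w1.png

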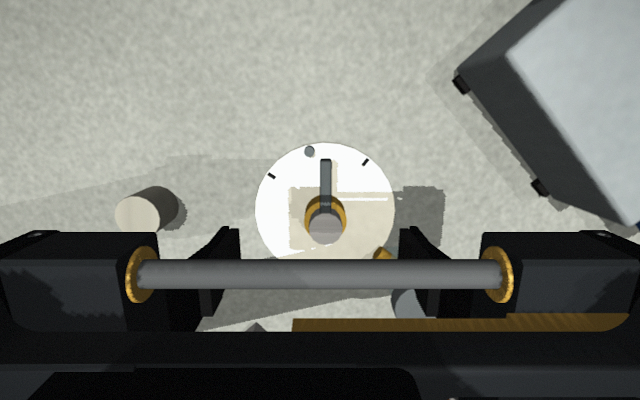

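The wrist view shows the lever from the cap at (324,228) to its tip at (325,160). The stud is at (309,151), with the shut tick at (271,176) and the open tick at (365,161).

```bash
python3 - <<'E'
from h import *
im=load('w1')
for n,u,v,z in [('cap',324,228,.069),('tip',325,160,.064),('mid',325,185,.064),('stud',309.5,151.5,.018),('shut',271.5,176,.012),('open',365,161.5,.012),('rimL',255,210,.012),('rimR',395,210,.012),('rimTop',326,141.5,.012)]:
    print(n,np.round(world(im,u,v,z),4), np.round(world(im,u,v),4))
O=np.array([.517,.354])
for n,u,v,z in [('tip',325,160,.064),('stud',309.5,151.5,.018),('shut',271.5,176,.012),('open',365,161.5,.012)]:
    w=world(im,u,v,z)[:2]-O; print(n,np.hypot(*w),180-np.degrees(np.arctan2(w[1],w[0])))
E
```

```text
cap [0.5155 0.3578 0.069 ] [0.5162 0.357  0.0662]
tip [0.4694 0.4105 0.064 ] [0.4704 0.4096 0.0552]
mid [0.4865 0.3916 0.064 ] [0.4867 0.3913 0.0623]
stud [0.4551 0.4012 0.018 ] [0.4548 0.4017 0.0224]
shut [0.4412 0.3493 0.012 ] [0.4411 0.3497 0.0137]
open [0.511  0.4347 0.012 ] [0.5109 0.4347 0.0123]
rimL [0.453  0.3037 0.012 ] [0.4529 0.3041 0.0131]
rimR [0.5788 0.4164 0.012 ] [ 0.5839  0.4154 -0.001 ]
rimTop [0.4619 0.4216 0.012 ] [0.4628 0.4209 0.0005]
tip 0.07390222070359817 49.879621861986465
stud 0.07786821794361615 37.32993577169651
shut 0.07597051270779953 356.4201069878312
open 0.08091185501949306 85.73712660016271
```

```bash
python3 -c "
from h import *
plan([(.4805,.398,.12,41.6),(.4805,.398,.037,41.6)])"
```

```text
t 3.08 p [0.4786 0.3919 0.2185] x [-0.669  0.743  0.011] y [ 0.743  0.669 -0.004] z [-0.01   0.005 -1.   ] F [-0.9  0.5  0.6] g 1.001
-> (0.4805, 0.398, 0.12, 41.6) 2 rows: [[1.6, 2.7, 49.2, 0.004], [1.6, 2.7, 49.2, 0.004]]
-> (0.4805, 0.398, 0.037, 41.6) 2 rows: [[0.0, 0.0, 41.5, -0.0], [0.0, 0.0, 41.5, -0.0]]
```

```bash
python3 -m inch '[[0.2,3,5,49,0],[0.2,0,0,49,0],[0.2,0,0,41,0],[0.2,0,0,35,0],[0.2,0,0,0,0]]' 12
python3 -c "
from h import *
plan([(.4805,.398,.036,41.6)])"
```

```text
time: 3.7
position: [0.4811, 0.3963, 0.0414]
tool_rot: [-1.283, -2.857, -0.005]
ft_force: [0.0, 0.2, 0.6]
grip_width: 0.61
t 3.7 p [0.4811 0.3963 0.0414] x [-0.664  0.747  0.01 ] y [ 0.747  0.664 -0.001] z [-0.007  0.007 -1.   ] F [0.  0.2 0.6] g 0.61
-> (0.4805, 0.398, 0.036, 41.6) 1 rows: [[1.6, 0.7, 5.4, 0.001]]
```

```bash
python3 -m inch '[[-1,2,0,5,0],[-1,0,0,0,0],[-1,0,0,0,0],[-1,0,0,0,0]]' 12
python3 -m inch '[[-1,-0.7,-8.6,0,-0.157],[-1,-0.7,-8.6,0,-0.157],[-1,-0.7,-8.6,0,-0.157],[-1,-0.7,-8.6,0,-0.157]]'
python3 -c "
from h import *
s,R=st(); print(np.degrees(np.arctan2(R[1,1],R[0,1])), s['torque'])
w=s['position'][:2]-np.array([.517,.357]); print(np.hypot(*w),185.7-np.degrees(np.arctan2(w[1],w[0])))"
```

```text
time: 4.2
position: [0.4825, 0.4001, 0.0417]
tool_rot: [-1.287, -2.86, -0.016]
ft_force: [-0.0, -0.0, -0.3]
grip_width: 0.231
time: 4.7
position: [0.4643, 0.3715, 0.0425]
tool_rot: [-0.31, -3.124, -0.021]
ft_force: [-0.6, 1.1, -1.2]
grip_width: 0.147
t 4.7 p [0.4643 0.3715 0.0425] x [-0.98   0.197  0.003] y [0.197 0.98  0.013] z [-0.     0.013 -1.   ] F [-0.6  1.1 -1.2] g 0.147
78.65572525178975 [-0.02497308 -0.0276347  -0.14126089]
0.05467798162003985 21.083934939914997
```

```bash
python3 -m inch '[[-1,-0.7,-8.6,2,-0.157],[-1,-0.7,-8.6,2,-0.157],[-1,-0.3,-3,0,-0.05]]'
python3 -c "
from h import *
s,R=st(); print(np.degrees(np.arctan2(R[1,1],R[0,1])), s['torque'])
w=s['position'][:2]-np.array([.517,.357]); print(np.hypot(*w),185.7-np.degrees(np.arctan2(w[1],w[0])))"
python3 -m inch '[[-1,0,-2,0,-0.03]]'
python3 -m inch '[[-1,0,-2,0,-0.03]]'
python3 -c "
from h import *
s,R=st(); print(np.degrees(np.arctan2(R[1,1],R[0,1])), s['torque'])
w=s['position'][:2]-np.array([.517,.357]); print(np.hypot(*w),185.7-np.degrees(np.arctan2(w[1],w[0])))"
```

```text
time: 5.08
position: [0.4626, 0.3521, 0.0424]
tool_rot: [0.279, -3.129, -0.02]
ft_force: [-0.2, -1.9, -4.5]
grip_width: 0.151
t 5.08 p [0.4626 0.3521 0.0424] x [-0.984 -0.177 -0.001] y [-0.177  0.984  0.013] z [-0.001  0.013 -1.   ] F [-0.2 -1.9 -4.5] g 0.151
100.17888068991543 [-0.30961286  0.10001944 -0.22629525]
0.054587241200589894 360.5742898691258
time: 5.2
position: [0.4627, 0.3514, 0.0426]
tool_rot: [-0.326, 3.124, 0.025]
ft_force: [1.2, 7.7, -6.5]
grip_width: 0.154
time: 5.32
position: [0.4629, 0.3514, 0.0426]
tool_rot: [-0.375, 3.118, 0.032]
ft_force: [0.1, 6.4, -7.6]
grip_width: 0.157
t 5.33 p [0.4629 0.3514 0.0426] x [-0.972 -0.237 -0.004] y [-0.237  0.971  0.02 ] z [-0.001  0.02  -1.   ] F [ 0.1  6.4 -7.6] g 0.157
103.71371711416229 [ 1.34410941 -0.22813672 -0.31622736]
0.0543723523397816 359.81874660413393
```

```bash
python3 -m inch '[[0,0,0,0,0.12],[0.2,0,0,0,0],[0.2,0,0,-20,0],[0.2,0,0,-45,0],[0.2,0,0,-60,0]]' 12
python3 -m inch '[[0.2,-50,-10,-45,0],[0.2,-20,0,0,0],[0.2,0,0,0,0]]' 
python3 - <<'E'
from h import *
plan([(.56,.15,.22,40),(.635,-.085,.22,0)])
im=snap('wrist','w2')
vv,uu=np.mgrid[0:400,0:640]; d=im['range_z']; ray=np.linalg.inv(im['K'])@np.stack([uu.ravel(),vv.ravel(),np.ones(uu.size)])
W=((im['R'].T@(ray*d.ravel()-im['t'][:,None])).T)
m=(d.ravel()>0)&(W[:,2]>.035)&(W[:,2]<.075)&(np.hypot(W[:,0]-.517,W[:,1]-.357)<.09)
P=W[m]; r=np.hypot(P[:,0]-.517,P[:,1]-.357); print(len(P))
L=P[(r>.03)&(P[:,2]>.055)]; print(len(L),L.mean(0),'tip r',r.max(), 'ang',185.7-np.degrees(np.arctan2(L[:,1].mean()-.357,L[:,0].mean()-.517)))
E
```

```text
time: 5.95
position: [0.462, 0.3474, 0.1698]
tool_rot: [0.195, -3.131, -0.027]
ft_force: [1.0, 0.3, 0.4]
grip_width: 0.578
time: 6.32
position: [0.5316, 0.3486, 0.2228]
tool_rot: [-0.203, 3.126, 0.036]
ft_force: [0.1, -0.1, -1.1]
grip_width: 0.6
t 6.33 p [0.5316 0.3486 0.2228] x [-0.992 -0.129 -0.01 ] y [-0.13   0.991  0.022] z [ 0.008  0.023 -1.   ] F [ 0.1 -0.1 -1.1] g 0.6
-> (0.56, 0.15, 0.22, 40) 6 rows: [[-0.4, -33.4, 0.5, 0.167], [-6.0, -32.9, 0.5, 0.167], [-11.4, -31.5, 0.5, 0.167], [-16.4, -29.1, 0.5, 0.167], [-21.0, -26.0, 0.5, 0.167], [-25.1, -22.1, 0.5, 0.167]]
-> (0.635, -0.085, 0.22, 0) 5 rows: [[-45.6, -18.7, -0.0, 0.14], [-47.8, -12.2, -0.0, 0.14], [-49.0, -5.4, -0.0, 0.14], [-49.3, 1.5, -0.0, 0.14], [-48.6, 8.3, -0.0, 0.14]]
2137
531 [0.46717118 0.35100073 0.06322909] tip r 0.06984311474241502 ang 358.8347706415208
```

```bash
python3 - <<'E'
s=open('h.py').read()
i=s.index('            ty=np.array'); j=s.index('        print(\'->\'')
s=s[:i]+"""            if i==0: v=(q-p)*1e3/n
            out.append([round(float(k),1) for k in R.T@v]+[round(float(-d/n),3)]); R=R@Ro.from_rotvec([0,0,-d/n]).as_matrix(); a+=d/n
"""+s[j:]
open('h.py','w').write(s)
E
python3 -m inch '[[0.2,0,-33,0,0.167],[0.2,-6,-33,0,0.167],[0.2,-11,-31,0,0.167],[0.2,-16,-29,0,0.167],[0.2,-21,-26,0,0.167]]' >/dev/null
python3 -m inch '[[0.2,-25,-22,0,0.167],[0.2,-46,-19,0,0.14],[0.2,-48,-12,0,0.14],[0.2,-49,-5,0,0.14],[0.2,-49,2,0,0.14]]'
python3 -m inch '[[0.2,-48,8,0,0.14],[0.2,0,0,0,0]]' 
python3 -c "
from h import *
plan([(.635,-.09,.22,0)])"
```

```text
time: 7.62
position: [0.601, -0.0372, 0.2144]
tool_rot: [-2.075, -2.339, -0.022]
ft_force: [-0.6, 0.7, 0.6]
grip_width: 0.599
time: 7.88
position: [0.613, -0.0895, 0.2125]
tool_rot: [-2.243, -2.176, -0.015]
ft_force: [0.1, -1.0, 0.6]
grip_width: 0.601
t 7.88 p [ 0.613  -0.0895  0.2125] x [0.03  0.999 0.018] y [ 1.    -0.03  -0.005] z [-0.004  0.018 -1.   ] F [ 0.1 -1.   0.6] g 0.601
-> (0.635, -0.09, 0.22, 0) 1 rows: [[0.3, 22.0, -7.6, -0.03]]
```

```bash
python3 -m inch '[[0.2,0,22,-7,-0.03],[0.2,0,0,0,0]]' 
python3 -c "
from h import *
st();im=snap('wrist','w3'); save(im,'w3c',(170,40,470,240),2.6)"
```

```text
time: 8.12
position: [0.6332, -0.0874, 0.2194]
tool_rot: [-2.203, -2.213, -0.015]
ft_force: [0.4, -0.1, 0.2]
grip_width: 0.601
t 8.12 p [ 0.6332 -0.0874  0.2194] x [-0.005  1.     0.02 ] y [ 1.     0.005 -0.006] z [-0.007  0.02  -1.   ] F [ 0.4 -0.1  0.2] g 0.601
```

View pics/w3c.png

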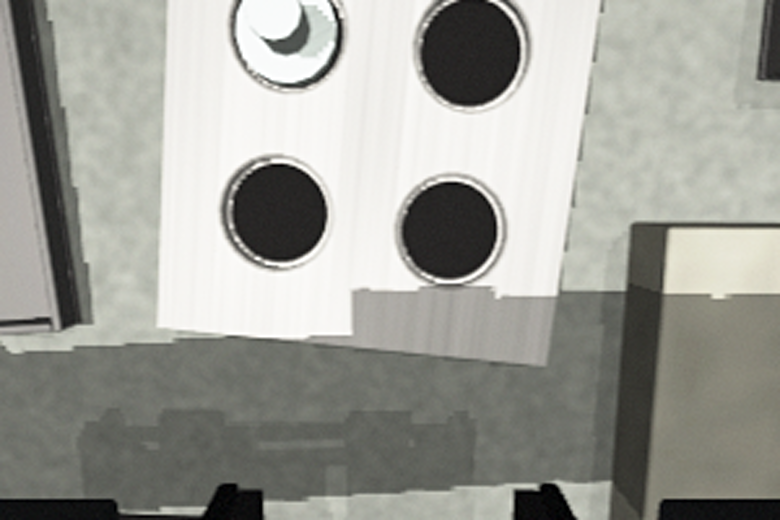

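The wrist crop shows empty pockets at crop (276,212), (451,230) and (472,53), and a dolly seated at top-left. I'll get all pocket centres numerically from the dark floor blobs and the rims.

```bash
cat > pk.py <<'E'
from h import *
from scipy.optimize import least_squares
im=load('w3'); g=cv2.cvtColor(im['color'],cv2.COLOR_RGB2GRAY)
m=((g<70)*255).astype(np.uint8)
cs,_=cv2.findContours(m,cv2.RETR_EXTERNAL,cv2.CHAIN_APPROX_NONE)
pts=[]
for c in cs:
    A=cv2.contourArea(c)
    if 500<A<3000:
        (u,v),(a,b),_=cv2.fitEllipse(c)
        if abs(a-b)<.3*max(a,b): 
            w=world(im,u,v,.018); pts.append(w[:2]); print('blob',round(u,1),round(v,1),round(a,1),round(b,1),np.round(w[:2],4))
f=lambda c:((c[0]+.5)/2.6-.5+170,(c[1]+.5)/2.6-.5+40)
for c in [(276,212),(451,230),(472,53)]: print('rim',np.round(world(im,*f(c),.025)[:2],4))
G=np.array([(i*.074-.037,j*.072-.072) for i in (0,1) for j in (0,1,2)])
def mod(p): c,s=np.cos(p[2]),np.sin(p[2]); return G@np.array([[c,s],[-s,c]])+p[:2]
pts=np.array(pts)
r=least_squares(lambda p:[np.min(np.linalg.norm(mod(p)-q,axis=1)) for q in pts],[.627,.042,-.09])
print(r.x,np.sqrt(r.fun**2)); print(np.round(mod(r.x),4))
# scene check
q=np.array([[.5979,.1165],[.5848,-.027],[.6655,.0373],[.6583,-.0348]])
r2=least_squares(lambda p:[np.min(np.linalg.norm(mod(p)-k,axis=1)) for k in q],r.x); print('scene+side',r2.x,r2.fun); print(np.round(mod(r2.x),4))
E
python3 pk.py
```

```text
blob 342.6 128.0 35.0 36.0 [ 0.6582 -0.0333]
blob 277.0 121.2 34.6 36.6 [ 0.5852 -0.0262]
blob 350.6 59.6 36.8 39.9 [0.665  0.0377]
blob 574.6 25.0 57.9 78.5 [0.8948 0.0717]
rim [ 0.5848 -0.0261]
rim [ 0.6583 -0.0332]
rim [0.6651 0.0362]
[ 0.73949759  0.02430892 -0.79978558] [0.03422251 0.08144754 0.03717228 0.08144755]
[[ 6.621e-01  7.000e-04]
 [ 7.137e-01  5.080e-02]
 [ 7.654e-01  1.010e-01]
 [ 7.136e-01 -5.240e-02]
 [ 7.653e-01 -2.200e-03]
 [ 8.169e-01  4.790e-02]]
scene+side [ 0.62833523  0.04091856 -0.09515677] [0.00059174 0.00027721 0.00034779 0.00052948]
[[ 0.5847 -0.0272]
 [ 0.5915  0.0444]
 [ 0.5983  0.1161]
 [ 0.6583 -0.0343]
 [ 0.6652  0.0374]
 [ 0.672   0.1091]]
```

Wrist and fixed cameras agree to about 1 mm. Empty pockets: a(.585,-.026), b(.658,-.033), c(.665,.037) and d(.598,.117). Now the mat.

```bash

python3 -m inch '[[0.2,-53,-24,0,0],[0.2,-53,-24,0,0],[0.2,-53,-24,0,0],[0.2,-53,-24,0,0],[0.2,-53,-24,0,0]]' >/dev/null
python3 -m inch '[[0.2,-50,-22,0,0],[0.2,0,0,0,0],[0.2,0,0,0,0]]' 
cat > mat.py <<'E'
from h import *
import sys
def spares(im,z=.053):
    """stem top discs: depth-based blobs at 40-60 mm over bench near the mat"""
    vv,uu=np.mgrid[0:400,0:640]; d=im['range_z']; ray=np.linalg.inv(im['K'])@np.stack([uu.ravel(),vv.ravel(),np.ones(uu.size)])
    W=((im['R'].T@(ray*d.ravel()-im['t'][:,None])).T).reshape(400,640,3)
    m=(d>0)&(W[...,2]>.044)&(W[...,2]<.075)&(W[...,1]<.14)&(W[...,1]>-.42)&(W[...,0]>.33)&(W[...,0]<.72)
    n,lab,stt,cen=cv2.connectedComponentsWithStats(m.astype(np.uint8))
    for i in range(1,n):
        if stt[i,4]>40:
            u,v=cen[i]; col=im['color'][lab==i].mean(0)
            print(np.round(cen[i],1),stt[i,2:5],'col',np.round(col),'ray@z',np.round(world(im,u,v,z)[:2],4),'depthmean',np.round(W[lab==i].mean(0),4))
if __name__=='__main__':
    st(); im=snap('wrist',sys.argv[1]); spares(im)
E
python3 mat.py w4; python3 -c "
from h import *
save(load('w4'),'w4c',(150,20,470,240),2.4)"
```

```text
time: 9.18
position: [0.4856, -0.396, 0.2118]
tool_rot: [-2.173, -2.229, -0.015]
ft_force: [-0.0, 0.3, -0.1]
grip_width: 0.596
t 9.18 p [ 0.4856 -0.396   0.2118] x [-0.025  0.999  0.027] y [ 1.     0.026 -0.013] z [-0.014  0.027 -1.   ] F [-0.   0.3 -0.1] g 0.596
[241.3   3.3] [ 21   9 140] col [195. 198. 195.] ray@z [ 0.409  -0.2304] depthmean [ 0.4084 -0.2296  0.0504]
[345.6   2.3] [18  7 91] col [172. 175. 172.] ray@z [ 0.5034 -0.2276] depthmean [ 0.5036 -0.2266  0.0501]
[427.6  10.6] [ 24  24 453] col [230. 232. 231.] ray@z [ 0.5778 -0.2327] depthmean [ 0.5781 -0.2324  0.0519]
[550.3  47.8] [ 30  22 468] col [35. 33. 31.] ray@z [ 0.6939 -0.2612] depthmean [ 0.6904 -0.2623  0.0584]
[232.2 103.3] [ 22  21 362] col [223. 228. 224.] ray@z [ 0.3973 -0.3178] depthmean [ 0.397  -0.3178  0.0518]
[316.3 116.4] [ 20  20 320] col [241. 245. 242.] ray@z [ 0.4792 -0.3282] depthmean [ 0.4792 -0.3282  0.0525]
[413.  120.8] [ 23  21 355] col [236. 238. 236.] ray@z [ 0.5738 -0.33  ] depthmean [ 0.574  -0.33    0.0522]
```

View pics/w4c.png

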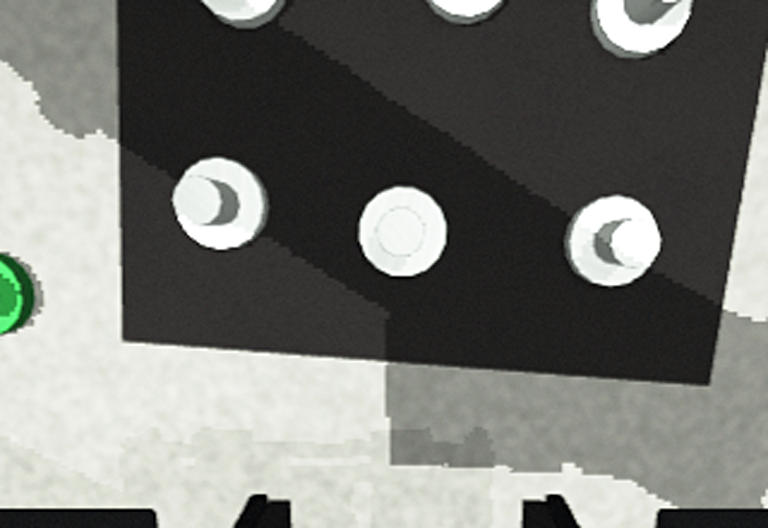

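The six silver spares are confirmed on the mat. E shows at crop (401,231), A at (205,200) and F at (635,243), with the others along the top edge; the green one is off the mat at left. I'll take F first.

```bash
python3 -c "
from h import *
plan([(.5735,-.330,.10,0),(.5735,-.330,.024,0)])"
```

```text
t 9.22 p [ 0.4852 -0.3967  0.2117] x [-0.025  0.999  0.026] y [ 1.     0.025 -0.014] z [-0.015  0.026 -1.   ] F [-0.2 -1.  -0.3] g 0.599
-> (0.5735, -0.33, 0.1, 0) 3 rows: [[20.5, 30.5, 37.4, 0.008], [20.8, 30.3, 37.4, 0.008], [21.0, 30.2, 37.4, 0.008]]
-> (0.5735, -0.33, 0.024, 0) 2 rows: [[-1.0, 0.6, 38.0, -0.0], [-1.0, 0.6, 38.0, -0.0]]
```

```bash
python3 -m inch '[[0.2,21,30,37,0.008],[0.2,21,30,37,0.008],[0.2,21,30,37,0.008],[0.2,0,0,0,0]]'
python3 -c "
from h import *
plan([(.5735,-.330,.024,0)])"
```

```text
time: 9.72
position: [0.577, -0.3204, 0.1001]
tool_rot: [-2.192, -2.212, -0.014]
ft_force: [-0.2, 0.9, -0.6]
grip_width: 0.592
t 9.72 p [ 0.577  -0.3204  0.1001] x [-0.009  1.     0.026] y [ 1.     0.009 -0.012] z [-0.013  0.025 -1.   ] F [-0.2  0.9 -0.6] g 0.592
-> (0.5735, -0.33, 0.024, 0) 2 rows: [[-5.8, -1.3, 37.9, 0.005], [-5.8, -1.3, 37.9, 0.005]]
```

```bash
python3 -m inch '[[0.2,-8,-2,30,0.005],[0.2,0,0,0,0]]'
python3 -c "
from h import *
plan([(.5735,-.330,.024,0)])"
```

```text
time: 9.98
position: [0.5757, -0.3257, 0.0712]
tool_rot: [-2.194, -2.213, -0.014]
ft_force: [-0.5, -0.3, -0.0]
grip_width: 0.605
t 9.97 p [ 0.5757 -0.3257  0.0712] x [-0.009  1.     0.024] y [ 1.     0.009 -0.012] z [-0.012  0.024 -1.   ] F [-0.5 -0.3 -0. ] g 0.605
-> (0.5735, -0.33, 0.024, 0) 1 rows: [[-5.4, -1.7, 47.2, 0.009]]
```

```bash
python3 -m inch '[[0.2,-6,-2,24,0],[0.2,0,0,22,0],[0.2,0,0,0,0]]'
python3 -c "
from h import *
plan([(.5735,-.330,.024,0)])"
```

```text
time: 10.35
position: [0.5746, -0.3318, 0.0268]
tool_rot: [-2.198, -2.216, -0.015]
ft_force: [0.6, -0.8, 0.4]
grip_width: 0.604
t 10.35 p [ 0.5746 -0.3318  0.0268] x [-0.008  1.     0.021] y [ 1.     0.009 -0.007] z [-0.008  0.021 -1.   ] F [ 0.6 -0.8  0.4] g 0.604
-> (0.5735, -0.33, 0.024, 0) 1 rows: [[1.7, -1.1, 2.8, 0.009]]
```

```bash
python3 -m inch '[[0.2,2,-1,3,0],[-1,0,0,0,0],[-1,0,0,0,0],[-1,0,0,0,0],[-1,0,0,0,0]]' 30
python3 -c "
from h import *
plan([(.575,-.25,.13,0),(.585,-.026,.12,0)])"
```

```text
time: 10.98
position: [0.5751, -0.3301, 0.0261]
tool_rot: [-2.2, -2.219, -0.017]
ft_force: [1.5, -0.1, 0.1]
grip_width: 0.231
t 10.97 p [ 0.5751 -0.3301  0.0261] x [-0.009  1.     0.019] y [ 1.     0.009 -0.004] z [-0.004  0.019 -1.   ] F [ 1.5 -0.1  0.1] g 0.231
-> (0.575, -0.25, 0.13, 0) 3 rows: [[27.4, 0.0, -34.1, 0.003], [27.4, -0.0, -34.1, 0.003], [27.4, -0.1, -34.1, 0.003]]
-> (0.585, -0.026, 0.12, 0) 5 rows: [[44.8, 2.0, 2.9, -0.0], [44.8, 2.0, 2.9, -0.0], [44.8, 2.0, 2.9, -0.0], [44.8, 2.0, 2.9, -0.0], [44.8, 2.0, 2.9, -0.0]]
```

```bash
python3 -m inch '[[-1,0,0,-30,0],[-1,5,0,-50,0],[-1,40,8,-15,0],[-1,45,11,0,0],[-1,45,11,0,0]]'
python3 -m inch '[[-1,45,11,0,0],[-1,45,11,0,0],[-1,45,11,0,0],[-1,45,11,0,0],[-1,0,0,0,0]]'
python3 -c "
from h import *
plan([(.665,.0372,.07,0),(.665,.0372,.041,0)])"
```

```text
time: 11.6
position: [0.6032, -0.2001, 0.1253]
tool_rot: [-2.212, -2.207, -0.013]
ft_force: [-0.5, 0.1, -0.3]
grip_width: 0.22
time: 12.22
position: [0.6484, -0.0082, 0.129]
tool_rot: [-2.204, -2.214, -0.017]
ft_force: [-0.4, 0.2, -1.2]
grip_width: 0.22
t 12.22 p [ 0.6484 -0.0082  0.129 ] x [-0.005  1.     0.02 ] y [ 1.     0.005 -0.005] z [-0.005  0.02  -1.   ] F [-0.4  0.2 -1.2] g 0.22
-> (0.665, 0.0372, 0.07, 0) 2 rows: [[22.1, 8.5, 29.9, 0.002], [22.1, 8.5, 29.9, 0.002]]
-> (0.665, 0.0372, 0.041, 0) 1 rows: [[-0.6, 0.1, 29.0, -0.0]]
```

```bash
python3 -m inch '[[-1,22,8,20,0],[-1,20,8,20,0],[-1,0,0,0,0]]'
python3 -c "
from h import *
plan([(.665,.0372,.07,0)])"
```

```text
time: 12.6
position: [0.6644, 0.0326, 0.0886]
tool_rot: [-2.207, -2.213, -0.014]
ft_force: [-1.0, -0.6, -1.0]
grip_width: 0.218
t 12.6 p [0.6644 0.0326 0.0886] x [-0.003  1.     0.017] y [ 1.     0.003 -0.005] z [-0.005  0.017 -1.   ] F [-1.  -0.6 -1. ] g 0.218
-> (0.665, 0.0372, 0.07, 0) 1 rows: [[4.2, 0.7, 18.6, 0.003]]
```

```bash
python3 -m inch '[[-1,4,1,18,0],[-1,0,0,10,0],[-1,0,0,0,0]]'
python3 -c "
from h import *
plan([(.665,.0372,.05,0)])"
```

```text
time: 12.98
position: [0.6654, 0.0327, 0.0595]
tool_rot: [-2.214, -2.21, -0.011]
ft_force: [-0.6, 0.0, -0.5]
grip_width: 0.219
t 12.97 p [0.6654 0.0327 0.0595] x [0.002 1.    0.015] y [ 1.    -0.001 -0.005] z [-0.005  0.015 -1.   ] F [-0.6  0.  -0.5] g 0.219
-> (0.665, 0.0372, 0.05, 0) 1 rows: [[4.3, -0.4, 9.5, -0.001]]
```

```bash
python3 -m inch '[[-1,5,0,5,0],[-1,0,0,0,0]]'
python3 -c "
from h import *
plan([(.665,.0372,.045,0)])"
```

```text
time: 13.22
position: [0.6657, 0.0372, 0.0548]
tool_rot: [-2.215, -2.209, -0.012]
ft_force: [-0.2, 1.0, -1.8]
grip_width: 0.219
t 13.22 p [0.6657 0.0372 0.0548] x [0.003 1.    0.014] y [ 1.    -0.003 -0.004] z [-0.004  0.014 -1.   ] F [-0.2  1.  -1.8] g 0.219
-> (0.665, 0.0372, 0.045, 0) 1 rows: [[-0.2, -0.7, 9.8, -0.003]]
```

```bash
python3 -m inch '[[-1,0,-1,9,0],[-1,0,0,0,0]]'
python3 -c "
from h import *
plan([(.665,.0372,.039,0)])"
```

```text
time: 13.48
position: [0.6649, 0.0373, 0.0457]
tool_rot: [-2.216, -2.21, -0.012]
ft_force: [0.3, -0.3, -1.2]
grip_width: 0.219
t 13.47 p [0.6649 0.0373 0.0457] x [0.003 1.    0.014] y [ 1.    -0.003 -0.003] z [-0.003  0.014 -1.   ] F [ 0.3 -0.3 -1.2] g 0.219
-> (0.665, 0.0372, 0.039, 0) 1 rows: [[-0.2, 0.2, 6.7, -0.003]]
```

```bash
python3 -m inch '[[-1,0,0,6,0],[-1,0,0,0,0]]'; python3 -m inch '[[-1,0,0,2,0],[-1,0,0,0,0]]'
```

```text
time: 13.72
position: [0.6649, 0.0374, 0.0393]
tool_rot: [-2.216, -2.21, -0.012]
ft_force: [-0.7, -0.5, -0.3]
grip_width: 0.226
time: 13.98
position: [0.6657, 0.0373, 0.0382]
tool_rot: [-2.217, -2.21, -0.014]
ft_force: [0.3, -0.3, -1.3]
grip_width: 0.221
```

```bash
python3 -m inch '[[-0.2,0,0,0,0],[0,0,0,0,0],[0,0,0,-20,0],[0.1,0,0,-45,0],[0.1,0,0,-30,0]]'
python3 -c "
from h import *
plan([(.578,-.2325,.12,0)])"
```

```text
time: 14.6
position: [0.6647, 0.0361, 0.1359]
tool_rot: [-2.214, -2.209, -0.011]
ft_force: [0.4, -1.0, 0.5]
grip_width: 0.542
t 14.6 p [0.6647 0.0361 0.1359] x [0.002 1.    0.014] y [ 1.    -0.002 -0.005] z [-0.005  0.014 -1.   ] F [ 0.4 -1.   0.5] g 0.542
-> (0.578, -0.2325, 0.12, 0) 6 rows: [[-44.8, -14.3, 2.1, -0.0], [-44.8, -14.3, 2.1, -0.0], [-44.8, -14.4, 2.1, -0.0], [-44.8, -14.4, 2.1, -0.0], [-44.8, -14.4, 2.1, -0.0], [-44.8, -14.4, 2.1, -0.0]]
```

```bash
cat > sc.py <<'E'
from h import *
from mat import spares
import sys
spares(snap('scene',sys.argv[1]))
E
python3 -m inch '[[0.1,-45,-14,2,0],[0.1,-45,-14,2,0],[0.1,-45,-14,2,0],[0.1,-45,-14,2,0],[0.1,-45,-14,2,0]]' >/dev/null
python3 sc.py s2
python3 -m inch '[[0.1,-30,-14,2,0],[0.1,0,0,0,0]]'
python3 -c "
from h import *
plan([(.578,-.2325,.06,0)])"
```

```text
[374.5 216.5] [ 8 10 68] col [135. 137. 136.] ray@z [0.5895 0.0453] depthmean [0.5921 0.0401 0.0595]
[412.8 216.5] [ 9 10 69] col [133. 136. 135.] ray@z [0.6706 0.1112] depthmean [0.6723 0.1063 0.0585]
[396.8 231.5] [ 9 11 71] col [136. 138. 137.] ray@z [0.6644 0.038 ] depthmean [0.6663 0.0333 0.0589]
[257.1 244.9] [ 9  9 51] col [134. 138. 138.] ray@z [ 0.4096 -0.2245] depthmean [ 0.4086 -0.2237  0.0513]
[286.3 263.4] [ 8  8 55] col [103. 107. 104.] ray@z [ 0.5055 -0.221 ] depthmean [ 0.5046 -0.2201  0.0512]
[226.5 266.7] [ 8  8 56] col [157. 162. 159.] ray@z [ 0.3986 -0.3196] depthmean [ 0.3976 -0.319   0.0514]
[306.5 283.1] [ 8  9 59] col [137. 141. 138.] ray@z [ 0.5803 -0.2332] depthmean [ 0.5796 -0.2324  0.0516]
[247.6 287.9] [ 9  9 61] col [162. 167. 164.] ray@z [ 0.4812 -0.3299] depthmean [ 0.4801 -0.3292  0.0511]
[337.6 318.7] [ 8 11 68] col [28. 22. 18.] ray@z [ 0.693  -0.2612] depthmean [ 0.6942 -0.2632  0.0575]
time: 15.52
position: [0.5826, -0.2312, 0.1354]
tool_rot: [2.223, 2.213, 0.022]
ft_force: [0.1, -0.3, 0.7]
grip_width: 0.55
t 15.53 p [ 0.5826 -0.2312  0.1354] x [0.005 1.    0.006] y [ 1.    -0.005  0.014] z [ 0.014  0.006 -1.   ] F [ 0.1 -0.3  0.7] g 0.55
-> (0.578, -0.2325, 0.06, 0) 2 rows: [[-0.9, -2.8, 37.6, -0.002], [-0.9, -2.8, 37.6, -0.002]]
```

Dolly c's top is at the same height as the seated ones, so it is flat on its floor. The spares have not moved. Next is D.

```bash
python3 -m inch '[[0.1,-1,-3,38,0],[0.1,-1,-3,38,0],[0.1,0,0,0,0]]'
python3 -c "
from h import *
plan([(.578,-.2325,.025,0)])"
```

```text
time: 15.9
position: [0.5812, -0.2309, 0.0629]
tool_rot: [2.217, 2.21, 0.029]
ft_force: [-0.5, 0.0, 0.7]
grip_width: 0.548
t 15.9 p [ 0.5812 -0.2309  0.0629] x [0.003 1.    0.005] y [ 1.    -0.003  0.021] z [ 0.021  0.005 -1.   ] F [-0.5  0.   0.7] g 0.548
-> (0.578, -0.2325, 0.025, 0) 1 rows: [[-1.8, -4.0, 37.8, -0.003]]
```

```bash
python3 -m inch '[[0.1,-2,-4,22,0],[0.1,0,0,16,0],[0.1,0,0,0,0]]'
python3 -c "
from h import *
plan([(.578,-.2325,.025,0)])"
```

```text
time: 16.27
position: [0.5832, -0.2312, 0.0303]
tool_rot: [2.209, 2.208, 0.035]
ft_force: [0.7, 0.1, 0.5]
grip_width: 0.552
t 16.27 p [ 0.5832 -0.2312  0.0303] x [0.    1.    0.003] y [ 1.    -0.     0.029] z [ 0.029  0.003 -1.   ] F [0.7 0.1 0.5] g 0.552
-> (0.578, -0.2325, 0.025, 0) 1 rows: [[-1.3, -5.4, 5.1, -0.0]]
```

```bash
python3 -m inch '[[0.1,-1,-5,5,0],[0.1,0,0,0,0]]'
python3 -c "
from h import *
plan([(.578,-.2325,.025,0)])"
```

```text
time: 16.52
position: [0.5798, -0.2322, 0.0271]
tool_rot: [2.206, 2.206, 0.037]
ft_force: [0.7, -0.1, 0.6]
grip_width: 0.549
t 16.52 p [ 0.5798 -0.2322  0.0271] x [-0.     1.     0.002] y [0.999 0.    0.032] z [ 0.032  0.002 -0.999] F [ 0.7 -0.1  0.6] g 0.549
-> (0.578, -0.2325, 0.025, 0) 1 rows: [[-0.3, -1.9, 2.0, 0.0]]
```

```bash
python3 -m inch '[[-1,0,-1,2,0],[-1,0,0,0,0],[-1,0,0,0,0],[-1,0,0,0,0]]' 30
python3 -m inch '[[-1,0,0,-30,0],[-1,0,0,-45,0],[-1,30,11,-20,0],[-1,45,18,0,0],[-1,45,18,0,0]]'
python3 -c "
from h import *
plan([(.6583,-.0335,.12,0)])"
```

```text
time: 17.02
position: [0.5794, -0.2326, 0.0262]
tool_rot: [2.205, 2.205, 0.038]
ft_force: [-0.5, 0.3, 1.1]
grip_width: 0.224
time: 17.65
position: [0.6223, -0.1169, 0.1243]
tool_rot: [2.218, 2.193, 0.033]
ft_force: [-0.6, -0.2, -0.3]
grip_width: 0.22
t 17.65 p [ 0.6223 -0.1169  0.1243] x [ 0.012  1.    -0.001] y [ 0.999 -0.012  0.031] z [ 0.031 -0.001 -1.   ] F [-0.6 -0.2 -0.3] g 0.22
-> (0.6583, -0.0335, 0.12, 0) 2 rows: [[41.9, 17.5, 2.7, -0.006], [41.8, 17.7, 2.7, -0.006]]
```

```bash
python3 -m inch '[[-1,40,17,3,0],[-1,32,13,20,0],[-1,0,0,10,0],[-1,0,0,0,0]]'
python3 -c "
from h import *
plan([(.6583,-.0335,.06,0)])"
```

```text
time: 18.15
position: [0.6557, -0.0375, 0.0917]
tool_rot: [2.211, 2.201, 0.037]
ft_force: [0.1, -0.6, -0.4]
grip_width: 0.221
t 18.15 p [ 0.6557 -0.0375  0.0917] x [0.005 1.    0.002] y [ 0.999 -0.005  0.032] z [ 0.032  0.001 -0.999] F [ 0.1 -0.6 -0.4] g 0.221
-> (0.6583, -0.0335, 0.06, 0) 1 rows: [[4.0, 1.5, 31.8, -0.005]]
```

```bash
python3 -m inch '[[-1,4,2,20,0],[-1,0,0,15,0],[-1,0,0,0,0]]'
python3 -c "
from h import *
plan([(.6583,-.0335,.05,0)])"
```

```text
time: 18.52
position: [0.6585, -0.0374, 0.0544]
tool_rot: [2.216, 2.195, 0.034]
ft_force: [-1.0, -0.6, -0.3]
grip_width: 0.217
t 18.52 p [ 0.6585 -0.0374  0.0544] x [ 0.01  1.   -0.  ] y [ 0.999 -0.01   0.031] z [ 0.031 -0.001 -1.   ] F [-1.  -0.6 -0.3] g 0.217
-> (0.6583, -0.0335, 0.05, 0) 1 rows: [[3.9, -0.4, 4.4, -0.01]]
```

```bash
python3 -m inch '[[-1,4,0,4,0],[-1,0,0,0,0]]'
python3 -c "
from h import *
plan([(.6583,-.0335,.039,0)])"
```

```text
time: 18.77
position: [0.6589, -0.0338, 0.0504]
tool_rot: [2.217, 2.193, 0.034]
ft_force: [-0.7, -0.2, -0.5]
grip_width: 0.222
t 18.77 p [ 0.6589 -0.0338  0.0504] x [ 0.011  1.    -0.   ] y [ 0.999 -0.011  0.032] z [ 0.032 -0.001 -0.999] F [-0.7 -0.2 -0.5] g 0.222
-> (0.6583, -0.0335, 0.039, 0) 1 rows: [[0.3, -0.9, 11.4, -0.011]]
```

```bash
python3 -m inch '[[-1,0,-1,6,0],[-1,0,0,0,0],[-1,0,0,5,0],[-1,0,0,0,0]]'; python3 -m inch '[[-1,0,0,2,0],[-1,0,0,0,0]]'
```

```text
time: 19.27
position: [0.6588, -0.0339, 0.0396]
tool_rot: [2.216, 2.192, 0.036]
ft_force: [-0.3, -0.1, -0.0]
grip_width: 0.219
time: 19.52
position: [0.6598, -0.0338, 0.0388]
tool_rot: [2.215, 2.191, 0.038]
ft_force: [0.0, -0.8, -1.1]
grip_width: 0.221
```

```bash
python3 -m inch '[[-0.2,0,0,0,0],[0,0,0,0,0],[0,0,0,-20,0],[0.1,0,0,-45,0],[0.1,-15,-15,-30,0]]' >/dev/null
python3 -m inch '[[0.1,-45,-38,2,0],[0.1,-45,-38,2,0],[0.1,-45,-38,2,0],[0.1,0,0,0,0]]' >/dev/null
python3 sc.py s3
python3 -c "
from h import *
plan([(.5035,-.2185,.06,0)])"
```

```text
[374.5 216.7] [ 8 11 70] col [132. 135. 134.] ray@z [0.5898 0.045 ] depthmean [0.5921 0.0404 0.0586]
[412.9 216.5] [ 9 10 67] col [132. 134. 133.] ray@z [0.6706 0.1113] depthmean [0.6725 0.1061 0.0589]
[396.9 231.5] [ 9 10 70] col [136. 138. 137.] ray@z [0.6644 0.0383] depthmean [0.6664 0.0333 0.0593]
[257.  244.8] [ 8  8 49] col [151. 155. 152.] ray@z [ 0.4092 -0.2245] depthmean [ 0.4082 -0.2237  0.0514]
[380.8 246.9] [ 9 11 79] col [137. 139. 139.] ray@z [ 0.6591 -0.0313] depthmean [ 0.661  -0.0355  0.0588]
[286.4 263.4] [ 8  8 54] col [96. 99. 97.] ray@z [ 0.5057 -0.2206] depthmean [ 0.5048 -0.2197  0.0512]
[226.4 266.7] [ 8  8 55] col [157. 162. 159.] ray@z [ 0.3984 -0.3197] depthmean [ 0.3971 -0.3189  0.051 ]
[247.7 288. ] [ 9  9 63] col [163. 166. 168.] ray@z [ 0.4815 -0.3298] depthmean [ 0.4805 -0.3291  0.0511]
[337.5 318.6] [ 8 12 67] col [27. 22. 19.] ray@z [ 0.6927 -0.261 ] depthmean [ 0.6942 -0.2633  0.058 ]
t 20.7 p [ 0.5284 -0.1826  0.1354] x [ 0.003  1.    -0.003] y [ 0.999 -0.003  0.048] z [ 0.048 -0.003 -0.999] F [0.3 0.3 0.4] g 0.549
-> (0.5035, -0.2185, 0.06, 0) 2 rows: [[-17.9, -14.2, 37.1, -0.002], [-17.9, -14.2, 37.1, -0.002]]
```

```bash
Z(){ python3 -c "
from h import *
s,R=st()"; }
python3 -m inch '[[0.1,-18,-14,37,0]]' >/dev/null; Z
python3 -m inch '[[0.1,-18,-14,30,0]]' >/dev/null; Z
python3 -m inch '[[0.1,0,0,0,0]]' >/dev/null; Z
python3 -m inch '[[0.1,0,0,0,0]]' >/dev/null; Z
python3 -c "
from h import *
plan([(.5035,-.2185,.04,0)])"
```

```text
t 20.82 p [ 0.5209 -0.1988  0.1018] x [-0.001  1.    -0.006] y [0.998 0.001 0.057] z [ 0.057 -0.005 -0.998] F [ 0.7 -1.1  0.1] g 0.551
t 20.95 p [ 0.5098 -0.216   0.0714] x [-0.004  1.    -0.006] y [0.998 0.004 0.059] z [ 0.059 -0.006 -0.998] F [ 0.   0.7 -0.5] g 0.55
t 21.07 p [ 0.5089 -0.2152  0.0704] x [-0.004  1.    -0.004] y [0.998 0.004 0.056] z [ 0.056 -0.004 -0.998] F [-0.3  0.5 -0.2] g 0.549
t 21.2 p [ 0.5112 -0.2134  0.0721] x [-0.006  1.    -0.004] y [0.998 0.006 0.059] z [ 0.059 -0.003 -0.998] F [0.3 1.2 0.2] g 0.552
t 21.2 p [ 0.5112 -0.2134  0.0721] x [-0.006  1.    -0.004] y [0.998 0.006 0.059] z [ 0.059 -0.003 -0.998] F [0.3 1.2 0.2] g 0.552
-> (0.5035, -0.2185, 0.04, 0) 1 rows: [[-4.9, -9.6, 31.6, 0.006]]
```

```bash
python3 -m inch '[[0.1,0,30,-40,0],[0.1,0,30,-30,0],[0.1,0,0,0,0]]' >/dev/null; python3 -c "
from h import *
s,R=st(); print(np.round(s['joint_positions'],3))"
python3 -m inch '[[0.1,0,45,-20,0],[0.1,0,0,0,0]]' >/dev/null; python3 -c "
from h import *
s,R=st(); print(np.round(s['joint_positions'],3))"
python3 -m inch '[[0.1,0,-15,7,0],[0.1,0,-15,7,0],[0.1,0,-15,7,0],[0.1,0,-15,6,0],[0.1,0,0,0,0]]' >/dev/null; python3 -c "
from h import *
s,R=st(); print(np.round(s['joint_positions'],3))"
```

```text
t 21.57 p [ 0.5726 -0.2072  0.1523] x [-0.013  1.    -0.004] y [0.998 0.013 0.065] z [ 0.065 -0.003 -0.998] F [ 0.1  0.5 -0.3] g 0.55
[ 0.893  0.301 -0.685  1.688  0.192  1.16   0.178]
t 21.82 p [ 0.6161 -0.2032  0.1753] x [-0.017  1.    -0.003] y [0.998 0.017 0.062] z [ 0.062 -0.002 -0.998] F [-0.3  1.  -0.3] g 0.552
[ 0.827  0.374 -0.682  1.558  0.236  1.234  0.131]
t 22.45 p [ 0.5518 -0.1995  0.1413] x [-0.022  1.    -0.001] y [0.998 0.022 0.055] z [ 0.055  0.    -0.998] F [ 0.1 -0.4  0.3] g 0.552
[ 0.916  0.27  -0.695  1.745  0.174  1.139  0.196]
```

```bash
python3 -m inch '[[0.1,-6,-15,10,-0.02],[0.1,-6,-15,15,0],[0.1,-6,-12,15,0],[0.1,0,-7,15,0],[0.1,0,0,0,0]]' >/dev/null; python3 -c "
from h import *
plan([(.5035,-.2185,.04,0)])"
```

```text
t 23.07 p [ 0.5068 -0.2178  0.0824] x [-0.045  0.999 -0.002] y [0.997 0.045 0.058] z [ 0.058  0.001 -0.998] F [ 0.2 -0.  -0.1] g 0.548
-> (0.5035, -0.2185, 0.04, 0) 1 rows: [[-0.5, -5.8, 42.1, 0.045]]
```

```bash
python3 -m inch '[[0.1,0,-3,15,0.045],[0.1,0,-2,15,0],[0.1,0,-1,12,0],[0.1,0,0,0,0]]' >/dev/null; python3 -c "
from h import *
plan([(.5045,-.2185,.026,0)])"
```

```text
t 23.57 p [ 0.5062 -0.2171  0.0396] x [-0.003  1.     0.   ] y [0.998 0.003 0.062] z [ 0.062  0.001 -0.998] F [ 0.3 -0.1  0.7] g 0.549
-> (0.5045, -0.2185, 0.026, 0) 1 rows: [[-1.4, -2.5, 13.5, 0.003]]
```

```bash
python3 -m inch '[[0.1,-2,-3,12,0],[0.1,0,0,0,0],[-1,0,0,0,0],[-1,0,0,0,0],[-1,0,0,0,0]]' 30 
python3 -m inch '[[-1,0,0,-20,0],[-1,0,0,-25,0],[-1,0,0,-25,0],[-1,0,0,-25,0],[-1,0,0,0,0]]' 
python3 -c "
from h import *
plan([(.5845,-.0262,.12,0)],smax=22)"
```

```text
time: 24.2
position: [0.5051, -0.2196, 0.0279]
tool_rot: [2.185, 2.192, 0.069]
ft_force: [-0.2, 1.5, -0.4]
grip_width: 0.295
time: 24.82
position: [0.4996, -0.2193, 0.1308]
tool_rot: [2.181, 2.191, 0.07]
ft_force: [0.1, -0.5, -2.5]
grip_width: 0.218
t 24.82 p [ 0.4996 -0.2193  0.1308] x [-0.004  1.    -0.003] y [0.998 0.005 0.067] z [ 0.067 -0.003 -0.998] F [ 0.1 -0.5 -2.5] g 0.218
-> (0.5845, -0.0262, 0.12, 0) 10 rows: [[19.3, 8.5, 1.6, 0.0], [19.3, 8.5, 1.6, 0.0], [19.3, 8.5, 1.6, 0.0], [19.3, 8.5, 1.6, 0.0], [19.3, 8.4, 1.6, 0.0], [19.3, 8.4, 1.6, 0.0], [19.3, 8.4, 1.6, 0.0], [19.3, 8.4, 1.6, 0.0], [19.3, 8.4, 1.6, 0.0], [19.3, 8.4, 1.6, 0.0]]
```

```bash
python3 -m inch '[[-1,19,9,2,0],[-1,19,9,2,0],[-1,19,9,2,0],[-1,19,9,2,0],[-1,19,9,2,0]]' >/dev/null
python3 -m inch '[[-1,19,9,2,0],[-1,19,8,2,0],[-1,19,8,2,0],[-1,18,8,2,0],[-1,10,4,2,0]]' >/dev/null
python3 -m inch '[[-1,0,0,0,0],[-1,0,0,0,0]]' >/dev/null
python3 -c "
from h import *
plan([(.585,-.0262,.06,0)])
im=snap('side','sd2'); u,v=proj(im,(.585,-.026,.11)); print(u,v); u,v=int(u),int(v); save(im,'sd2c',(u-75,v-60,u+75,v+60),4)"
```

```text
t 26.32 p [ 0.5783 -0.034   0.1096] x [-0.003  1.    -0.002] y [0.998 0.003 0.056] z [ 0.056 -0.002 -0.998] F [ 0.2  0.2 -0.6] g 0.219
-> (0.585, -0.0262, 0.06, 0) 1 rows: [[7.9, 3.9, 49.9, 0.003]]
296.7744914609455 169.0465693539122
```

View pics/sd2c.png

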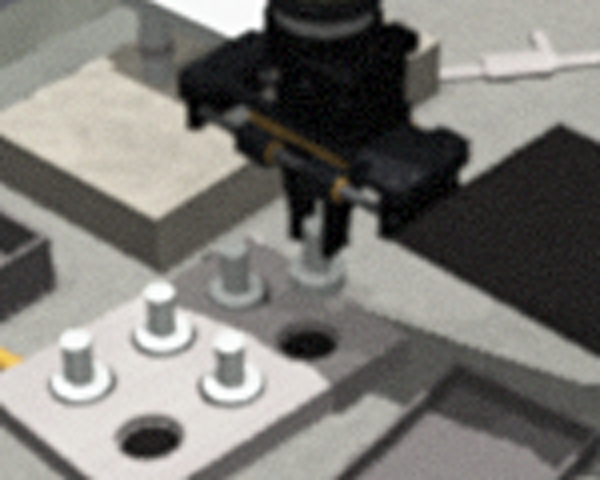

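The side crop shows the dolly held upright at crop (317,260), with the empty pocket below it at (307,343). I'm lowering it now.

```bash
python3 -m inch '[[-1,4,2,20,0],[-1,4,2,18,0],[-1,0,0,9,0],[-1,0,0,0,0]]' >/dev/null
python3 -c "
from h import *
plan([(.584,-.0262,.052,0)])"
```

```text
t 26.88 p [ 0.5841 -0.0274  0.0583] x [-0.     1.    -0.002] y [0.999 0.001 0.054] z [ 0.054 -0.002 -0.999] F [ 0.2 -0.6 -1. ] g 0.218
-> (0.584, -0.0262, 0.052, 0) 1 rows: [[1.2, -0.5, 6.2, 0.001]]
```

```bash
python3 -m inch '[[-1,1,0,8,0],[-1,0,-0.5,5,0],[-1,0,0,0,0]]' >/dev/null
python3 -c "
from h import *
plan([(.584,-.0262,.040,0)])"; python3 -m inch '[[-1,0.5,0,4,0],[-1,0,0,0,0]]';python3 -m inch '[[-1,0,0,2,0],[-1,0,0,0,0]]'
```

```text
t 27.25 p [ 0.5877 -0.0266  0.0491] x [ 0.     1.    -0.004] y [0.998 0.    0.06 ] z [ 0.06  -0.004 -0.998] F [-1.4 -0.5 -1.1] g 0.221
-> (0.584, -0.0262, 0.04, 0) 1 rows: [[0.5, -4.3, 8.9, 0.0]]
time: 27.5
position: [0.5881, -0.0271, 0.0487]
tool_rot: [2.188, 2.187, 0.056]
ft_force: [-1.2, 0.3, -2.1]
grip_width: 0.219
time: 27.75
position: [0.5883, -0.0273, 0.0486]
tool_rot: [2.188, 2.185, 0.054]
ft_force: [-1.7, 0.9, 0.4]
grip_width: 0.221
```

```bash
python3 -m inch '[[-1,0,0,-5,0],[-1,0,-5,0,0],[-1,0,0,0,0]]' >/dev/null
python3 -c "
from h import *
plan([(.5835,-.0262,.052,0)])"
```

```text
t 28.12 p [ 0.5829 -0.0273  0.0526] x [ 0.001  1.    -0.009] y [ 0.998 -0.001  0.06 ] z [ 0.06  -0.009 -0.998] F [-0.2 -0.5 -0.5] g 0.224
-> (0.5835, -0.0262, 0.052, 0) 1 rows: [[1.1, 0.6, 0.6, -0.001]]
```

```bash
python3 -m inch '[[-1,1,0,5,0],[-1,0,0,0,0]]';python3 -m inch '[[-1,0,-0.3,5,0],[-1,0,0,0,0]]'; python3 -m inch '[[-1,0,-0.3,4,0],[-1,0,0,0,0]]'
```

```text
time: 28.38
position: [0.5843, -0.0269, 0.0486]
tool_rot: [2.187, 2.183, 0.056]
ft_force: [-1.9, -0.1, 1.3]
grip_width: 0.218
time: 28.62
position: [0.5855, -0.027, 0.0488]
tool_rot: [2.185, 2.181, 0.053]
ft_force: [0.0, -0.6, -0.7]
grip_width: 0.217
time: 28.88
position: [0.5873, -0.0272, 0.0483]
tool_rot: [2.183, 2.178, 0.053]
ft_force: [-0.6, -0.1, 1.3]
grip_width: 0.218
```

```bash
python3 -c "
from h import *
st()
im=snap('side','sd3'); u,v=proj(im,(.61,-.01,.03)); u,v=int(u),int(v); save(im,'sd3c',(u-55,v-45,u+55,v+35),6)"
```

```text
t 28.88 p [ 0.5873 -0.0272  0.0483] x [ 0.003  1.    -0.016] y [ 0.998 -0.002  0.065] z [ 0.065 -0.016 -0.998] F [-0.6 -0.1  1.3] g 0.218
```

View pics/sd3c.png

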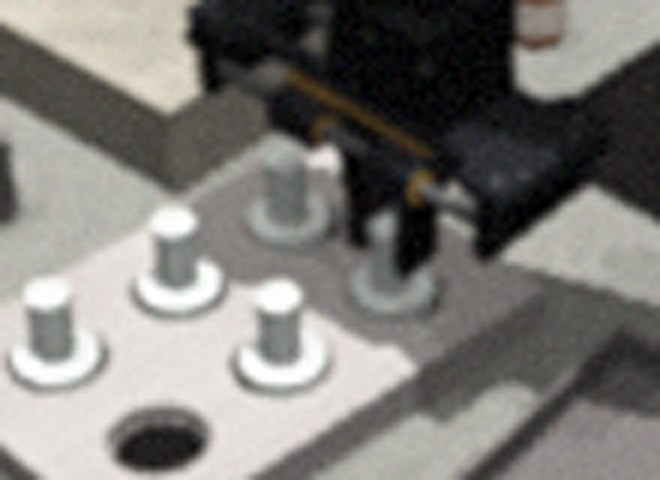

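The dolly at crop (392,288) sits as low as the others, so it is on the pocket floor: I had gripped it about 10 mm higher on the stem. Releasing.

```bash
python3 -m inch '[[-0.3,0,0,0,0],[-0.1,0,0,0,0],[0,0,0,-15,0],[0.1,0,0,-25,0],[0.1,0,0,-25,0]]' >/dev/null
python3 -m inch '[[0.1,-10,-5,-20,0],[0.1,-25,-12,0,0],[0.1,-25,-12,0,0],[0.1,-25,-12,0,0],[0.1,-25,-12,0,0]]' >/dev/null
python3 -m inch '[[0.1,-25,-12,0,0],[0.1,-25,-12,0,0],[0.1,-25,-12,0,0],[0.1,-25,-12,0,0],[0.1,0,0,0,0]]' >/dev/null
python3 sc.py s4
python3 -c "
from h import *
plan([(.480,-.3285,.09,0)],smax=22)"
```

```text
[374.5 216.6] [ 8 11 70] col [128. 131. 130.] ray@z [0.5896 0.0449] depthmean [0.5919 0.0402 0.0587]
[412.8 216.6] [ 9 10 70] col [127. 130. 129.] ray@z [0.6707 0.1109] depthmean [0.6724 0.106  0.0585]
[358.7 231.6] [ 8 11 71] col [134. 136. 135.] ray@z [ 0.5863 -0.0255] depthmean [ 0.5888 -0.0298  0.0589]
[396.9 231.3] [ 9 10 68] col [134. 136. 135.] ray@z [0.6641 0.0387] depthmean [0.6662 0.0336 0.0593]
[257.  244.7] [ 8  8 48] col [137. 140. 141.] ray@z [ 0.4092 -0.2243] depthmean [ 0.4081 -0.2234  0.0513]
[380.9 246.7] [ 9 11 77] col [135. 137. 137.] ray@z [ 0.6589 -0.0309] depthmean [ 0.661  -0.0356  0.0594]
[226.6 266.8] [ 8  9 57] col [150. 155. 152.] ray@z [ 0.3991 -0.3197] depthmean [ 0.398  -0.319   0.0512]
[247.7 288. ] [ 9  9 62] col [161. 163. 165.] ray@z [ 0.4814 -0.3299] depthmean [ 0.4805 -0.3293  0.0514]
[337.5 318.6] [ 8 11 67] col [29. 24. 20.] ray@z [ 0.6927 -0.261 ] depthmean [ 0.6941 -0.2633  0.058 ]
t 30.85 p [ 0.4812 -0.2381  0.1394] x [-0.005  1.    -0.016] y [0.997 0.006 0.075] z [ 0.075 -0.016 -0.997] F [0.2 0.8 0.1] g 0.547
-> (0.48, -0.3285, 0.09, 0) 5 rows: [[-17.9, -1.1, 10.1, 0.001], [-17.9, -1.1, 10.1, 0.001], [-17.9, -1.0, 10.1, 0.001], [-17.9, -1.0, 10.1, 0.001], [-17.9, -1.0, 10.1, 0.001]]
```

```bash
python3 -m inch '[[0.1,-18,-1,8,0],[0.1,-18,-1,8,0],[0.1,-18,-1,8,0],[0.1,-18,-1,8,0],[0.1,-15,-1,8,0]]' >/dev/null
python3 -m inch '[[0.1,0,0,0,0]]' >/dev/null
python3 -c "
from h import *
plan([(.481,-.3285,.035,0)],smax=15)"
```

```text
t 31.6 p [ 0.4809 -0.3302  0.097 ] x [-0.008  1.    -0.015] y [0.997 0.009 0.075] z [ 0.075 -0.014 -0.997] F [-0.2  0.5  0. ] g 0.547
-> (0.481, -0.3285, 0.035, 0) 5 rows: [[0.5, -0.9, 12.4, 0.002], [0.5, -0.9, 12.4, 0.002], [0.5, -0.9, 12.4, 0.002], [0.5, -0.9, 12.4, 0.002], [0.5, -0.9, 12.4, 0.002]]
```

```bash
python3 -m inch '[[0.1,0.5,-1,13,0],[0.1,0.5,-1,13,0],[0.1,0.5,-1,13,0],[0.1,0.5,-1,13,0],[0.1,0,-1,12,0]]' >/dev/null
python3 -m inch '[[0.1,0,0,0,0]]' >/dev/null
python3 -c "
from h import *
plan([(.481,-.3285,.026,0)],smax=15)"
```

```text
t 32.35 p [ 0.4809 -0.3261  0.0278] x [-0.011  1.    -0.013] y [0.997 0.012 0.074] z [ 0.074 -0.012 -0.997] F [-0.3 -0.   0.3] g 0.553
-> (0.481, -0.3285, 0.026, 0) 1 rows: [[-2.4, -0.1, 1.9, 0.012]]
```

```bash
python3 -m inch '[[0.1,-3,0,1,0.012],[-1,0,0,0,0],[-1,0,0,0,0],[-1,0,0,0,0],[-1,0,0,0,0]]' 35
python3 -m inch '[[-1,0,0,0,0]]'
python3 -m inch '[[-1,0,1,-20,0],[-1,0,2,-25,0],[-1,0,2,-25,0],[-1,0,2,-25,0],[-1,0,0,0,0]]' 
python3 -c "
from h import *
plan([(.595,-.06,.115,0),(.597,.1165,.115,0)],smax=25)"
```

```text
time: 32.98
position: [0.4816, -0.3304, 0.0286]
tool_rot: [2.178, 2.174, 0.067]
ft_force: [-1.8, 0.8, 2.2]
grip_width: 0.22
time: 33.1
position: [0.4815, -0.3304, 0.0287]
tool_rot: [2.178, 2.174, 0.066]
ft_force: [-0.5, -0.1, 0.0]
grip_width: 0.219
time: 33.72
position: [0.483, -0.3286, 0.1311]
tool_rot: [2.173, 2.173, 0.069]
ft_force: [-0.2, -0.9, -0.7]
grip_width: 0.223
t 33.73 p [ 0.483  -0.3286  0.1311] x [ 0.001  1.    -0.016] y [0.997 0.001 0.08 ] z [ 0.08  -0.016 -0.997] F [-0.2 -0.9 -0.7] g 0.223
-> (0.595, -0.06, 0.115, 0) 12 rows: [[22.4, 9.2, 1.7, 0.0], [22.4, 9.2, 1.7, 0.0], [22.4, 9.2, 1.7, 0.0], [22.4, 9.2, 1.7, 0.0], [22.4, 9.2, 1.7, 0.0], [22.4, 9.2, 1.7, 0.0], [22.4, 9.2, 1.7, 0.0], [22.4, 9.2, 1.7, 0.0], [22.4, 9.2, 1.7, 0.0], [22.4, 9.2, 1.7, 0.0], [22.4, 9.2, 1.7, 0.0], [22.4, 9.2, 1.7, 0.0]]
-> (0.597, 0.1165, 0.115, 0) 8 rows: [[22.1, 0.2, -0.3, -0.0], [22.1, 0.2, -0.3, -0.0], [22.1, 0.2, -0.3, -0.0], [22.1, 0.2, -0.3, -0.0], [22.1, 0.2, -0.3, -0.0], [22.1, 0.2, -0.3, -0.0], [22.1, 0.2, -0.3, -0.0], [22.1, 0.2, -0.3, -0.0]]
```

```bash
python3 -m inch '[[-1,22,9,1,0],[-1,22,9,1,0],[-1,22,9,1,0],[-1,22,9,1,0],[-1,22,9,1,0]]' >/dev/null
python3 -m inch '[[-1,22,9,1,0],[-1,22,9,1,0],[-1,22,9,1,0],[-1,22,9,1,0],[-1,22,9,1,0]]'
python3 -m inch '[[-1,22,9,0,0],[-1,22,9,0,0],[-1,22,0,0,0],[-1,22,0,0,0],[-1,22,0,0,0]]' >/dev/null
python3 -m inch '[[-1,22,0,0,0],[-1,22,0,0,0],[-1,22,0,0,0],[-1,22,0,0,0],[-1,0,0,0,0]]'
python3 -c "
from h import *
plan([(.5985,.115,.06,0)],smax=15)"
```

```text
time: 34.98
position: [0.5708, -0.1027, 0.1171]
tool_rot: [2.184, 2.175, 0.064]
ft_force: [-0.3, -0.3, -0.9]
grip_width: 0.219
time: 36.22
position: [0.5838, 0.105, 0.1074]
tool_rot: [2.186, 2.189, 0.056]
ft_force: [-0.3, 0.6, -1.1]
grip_width: 0.224
t 36.23 p [0.5838 0.105  0.1074] x [-0.001  1.    -0.008] y [0.998 0.001 0.059] z [ 0.059 -0.008 -0.998] F [-0.3  0.6 -1.1] g 0.224
-> (0.5985, 0.115, 0.06, 0) 4 rows: [[2.6, 3.0, 12.0, 0.0], [2.6, 3.0, 12.0, 0.0], [2.6, 3.0, 12.0, 0.0], [2.6, 3.0, 12.0, 0.0]]
```

```bash
python3 -m inch '[[-1,3,4,8,0],[-1,3,4,10,0],[-1,3,3,10,0],[-1,1,2,10,0],[-1,0,0,0,0]]'
python3 -c "
from h import *
plan([(.5985,.115,.055,0)],smax=15)"
```

```text
time: 36.85
position: [0.5996, 0.1103, 0.0651]
tool_rot: [2.192, 2.184, 0.05]
ft_force: [0.5, 0.0, -0.7]
grip_width: 0.222
t 36.85 p [0.5996 0.1103 0.0651] x [ 0.004  1.    -0.01 ] y [ 0.998 -0.003  0.056] z [ 0.056 -0.01  -0.998] F [ 0.5  0.  -0.7] g 0.222
-> (0.5985, 0.115, 0.055, 0) 1 rows: [[4.8, -1.7, 10.0, -0.003]]
```

```bash
python3 -m inch '[[-1,5,-2,6,0],[-1,0,0,0,0]]' >/dev/null
python3 -c "
from h import *
plan([(.5985,.115,.054,0)],smax=15)"
```

```text
t 37.1 p [0.5979 0.1157 0.0587] x [ 0.004  1.    -0.01 ] y [ 0.998 -0.003  0.056] z [ 0.056 -0.01  -0.998] F [-0.3 -0.6  0.2] g 0.218
-> (0.5985, 0.115, 0.054, 0) 1 rows: [[-0.7, 0.4, 4.8, -0.003]]
```

```bash
python3 -m inch '[[-1,-0.5,0,5,0],[-1,0,0,0,0]]' |sed -n 2,4p;python3 -m inch '[[-1,0,-0.3,5,0],[-1,0,0,0,0]]'|sed -n 2,4p; python3 -m inch '[[-1,0,-0.3,5,0],[-1,0,0,0,0]]'|sed -n 2,4p;  python3 -m inch '[[-1,0,-0.3,3,0],[-1,0,0,0,0]]'|sed -n 2,4p
```

```text
position: [0.5984, 0.1151, 0.0539]
tool_rot: [2.191, 2.184, 0.05]
ft_force: [0.7, 0.1, -0.9]
position: [0.5986, 0.1149, 0.0488]
tool_rot: [2.191, 2.183, 0.051]
ft_force: [0.7, 0.3, -1.1]
position: [0.5986, 0.1147, 0.0434]
tool_rot: [2.191, 2.183, 0.051]
ft_force: [0.8, -0.0, -1.2]
position: [0.5986, 0.1149, 0.0405]
tool_rot: [2.191, 2.183, 0.051]
ft_force: [-0.2, 0.2, -1.2]
```

```bash
python3 -m inch '[[-0.3,0,0,0,0],[-0.1,0,0,0,0],[0,0,1,-15,0],[0.1,0,2,-25,0],[0.1,0,2,-25,0]]' >/dev/null
python3 -m inch '[[0.1,0,0,-25,0],[0.1,0,0,0,0]]' >/dev/null
python3 sc.py s5
python3 -c "
from h import *
plan([(.462,.351,.13,95.7)],smax=25,tmax=.14)"
```

```text
[391.1 202.5] [ 8 10 62] col [84. 86. 84.] ray@z [0.5968 0.1187] depthmean [0.5992 0.1133 0.0589]
[374.5 216.7] [ 8 11 71] col [82. 85. 83.] ray@z [0.5898 0.0447] depthmean [0.592  0.0403 0.0585]
[412.7 216.4] [ 9 10 68] col [87. 89. 87.] ray@z [0.6702 0.1112] depthmean [0.672  0.1061 0.0588]
[358.6 231.6] [ 8 10 71] col [129. 132. 132.] ray@z [ 0.5862 -0.0256] depthmean [ 0.5886 -0.0298  0.0589]
[396.9 231.4] [ 9 10 69] col [126. 129. 128.] ray@z [0.6643 0.0385] depthmean [0.6664 0.0333 0.0595]
[276.5 244.6] [ 8  8 52] col [155. 158. 159.] ray@z [ 0.4475 -0.193 ] depthmean [ 0.4465 -0.1921  0.0513]
[380.8 246.7] [ 9 11 77] col [133. 136. 135.] ray@z [ 0.6588 -0.031 ] depthmean [ 0.6609 -0.0356  0.0594]
[226.4 266.7] [ 8  9 55] col [159. 162. 163.] ray@z [ 0.3984 -0.3198] depthmean [ 0.3972 -0.3191  0.0512]
[337.4 318.5] [ 9 10 67] col [28. 23. 20.] ray@z [ 0.6924 -0.261 ] depthmean [ 0.6939 -0.2634  0.0581]
t 39.02 p [0.5992 0.1164 0.1369] x [ 0.003  1.    -0.01 ] y [ 0.998 -0.003  0.06 ] z [ 0.06  -0.01  -0.998] F [-0.5 -0.4 -0.5] g 0.548
-> (0.462, 0.351, 0.13, 95.7) 12 rows: [[19.5, -11.5, -0.3, -0.139], [20.9, -8.7, -0.3, -0.139], [21.9, -5.7, -0.3, -0.139], [22.5, -2.6, -0.3, -0.139], [22.6, 0.6, -0.3, -0.139], [22.3, 3.7, -0.3, -0.139], [21.6, 6.8, -0.3, -0.139], [20.5, 9.7, -0.3, -0.139], [18.9, 12.5, -0.3, -0.139], [17.0, 15.0, -0.3, -0.139], [14.8, 17.2, -0.3, -0.139], [12.2, 19.1, -0.3, -0.139]]
```

All six pockets are filled and level. Spare B has been knocked, as the text warned, to about (.447,-.192) and still stands. Now the cock.

```bash
python3 -m inch '[[0.1,19,-11,0,-0.139],[0.1,21,-9,0,-0.139],[0.1,22,-6,0,-0.139],[0.1,22,-3,0,-0.139],[0.1,22,1,0,-0.139]]' >/dev/null
python3 -m inch '[[0.1,22,4,0,-0.139],[0.1,22,7,0,-0.139],[0.1,20,10,0,-0.139],[0.1,19,12,0,-0.139],[0.1,17,15,0,-0.139]]' >/dev/null
python3 -m inch '[[0.1,15,17,0,-0.139],[0.1,10,15,0,-0.139],[0.1,0,0,0,0]]' >/dev/null
python3 -c "
from h import *
plan([(.4625,.351,.06,95.7)],smax=20,tmax=.14)"
```

```text
t 40.65 p [0.449  0.343  0.1143] x [-0.988 -0.147 -0.039] y [-0.146  0.989 -0.024] z [ 0.042 -0.018 -0.999] F [ 0.8 -0.6  0.1] g 0.555
-> (0.4625, 0.351, 0.06, 95.7) 3 rows: [[-4.1, 2.4, 18.2, 0.016], [-4.1, 2.5, 18.2, 0.016], [-4.1, 2.5, 18.2, 0.016]]
```

```bash
python3 -m inch '[[0.1,-6,4,18,0.016],[0.1,-5,4,18,0.016],[0.1,-3,2,14,0.016],[0.1,0,0,0,0]]' >/dev/null
python3 -c "
from h import *
plan([(.4625,.351,.036,95.7)],smax=20,tmax=.14)"
```

```text
t 41.15 p [0.4659 0.3506 0.0608] x [-0.995 -0.087 -0.039] y [-0.086  0.996 -0.025] z [ 0.041 -0.021 -0.999] F [-0.8  0.  -0.6] g 0.549
-> (0.4625, 0.351, 0.036, 95.7) 2 rows: [[2.2, 0.7, 12.3, -0.006], [2.2, 0.7, 12.3, -0.006]]
```

```bash
python3 -m inch '[[0.1,2,1,12,0],[0.1,2,1,12,0],[0.1,0,0,0,0],[-1,0,0,0,0],[-1,0,0,0,0]]' 12 >/dev/null
python3 -m inch '[[-1,0,0,0,0],[-1,0,0,0,0],[-1,0,0,0,0]]'
cat > lev.py <<'E'
from h import *
s,R=st(); print('tool yaw',np.degrees(np.arctan2(R[1,1],R[0,1])), s['torque'])
w=s['position'][:2]-R[:2,2]*.019-np.array([.517,.357]); print('r',np.hypot(*w),'ang',(185.7-np.degrees(np.arctan2(w[1],w[0])))%360)
E
python3 lev.py
```

```text
time: 42.15
position: [0.4631, 0.352, 0.0366]
tool_rot: [-0.133, 3.096, -0.035]
ft_force: [-0.7, -0.6, -0.0]
grip_width: 0.142
t 42.15 p [0.4631 0.352  0.0366] x [-0.995 -0.086 -0.041] y [-0.086  0.996 -0.024] z [ 0.043 -0.021 -0.999] F [-0.7 -0.6 -0. ] g 0.142
tool yaw 94.90711129508647 [-0.03541607 -0.01742506 -0.12280037]
r 0.054881154708044874 ang 0.8455519760537982
```

```bash
python3 -m inch '[[-1,-0.7,8.6,0,0.157],[-1,-0.7,8.6,0,0.157],[-1,-0.7,8.6,0,0.157],[-1,-0.7,8.6,0,0.157],[-1,0,0,0,0]]'
python3 lev.py
```

```text
time: 42.78
position: [0.4714, 0.386, 0.0367]
tool_rot: [0.853, 2.974, -0.012]
ft_force: [1.5, 0.8, 0.3]
grip_width: 0.132
t 42.77 p [0.4714 0.386  0.0367] x [-0.847  0.53  -0.048] y [0.53  0.848 0.006] z [ 0.044 -0.02  -0.999] F [1.5 0.8 0.3] g 0.132
tool yaw 58.002627566423165 [ 0.18645758 -0.32769613 -0.05193358]
r 0.05494792039213085 ang 38.08694759363081
```

```bash
python3 -m inch '[[-1,0,2.6,0,0.045],[-1,0,0,0,0]]' >/dev/null
python3 lev.py
```

```text
t 43.02 p [0.4727 0.3879 0.0367] x [-0.825  0.563 -0.048] y [0.563 0.826 0.008] z [ 0.044 -0.021 -0.999] F [ 1.4  1.  -0.7] g 0.135
tool yaw 55.71727832130083 [ 0.23453416 -0.25634679 -0.06018828]
r 0.054938303236700785 ang 40.44016268793354
```

```bash
python3 -m inch '[[-0.6,0,0,0,0],[-0.3,0,0,0,0],[0,0,0,0,0],[0,0,0,-20,0],[0,0,0,-30,0]]' >/dev/null
python3 -m inch '[[0.1,0,0,-30,0],[0.1,-20,0,-25,0],[0.1,-25,0,-25,0],[0.1,-15,0,-10,0],[0.1,0,0,0,0]]' >/dev/null
python3 - <<'E'
from h import *
st(); im=snap('wrist','w5')
vv,uu=np.mgrid[0:400,0:640]; d=im['range_z']; ray=np.linalg.inv(im['K'])@np.stack([uu.ravel(),vv.ravel(),np.ones(uu.size)])
W=((im['R'].T@(ray*d.ravel()-im['t'][:,None])).T)
r=np.hypot(W[:,0]-.517,W[:,1]-.357)
L=W[(d.ravel()>0)&(W[:,2]>.055)&(W[:,2]<.075)&(r<.09)&(r>.03)]
print(len(L),L.mean(0),'ang',185.7-np.degrees(np.arctan2(L[:,1].mean()-.357,L[:,0].mean()-.517)))
u,v=proj(im,(.49,.38,.02)); u,v=int(u),int(v); print(u,v); u=min(max(u,90),550); v=max(v,60); save(im,'w5c',(u-90,v-60,u+90,v+60),4)
E
```

```text
t 44.27 p [0.5158 0.3585 0.1913] x [-0.83   0.556 -0.049] y [0.556 0.831 0.012] z [ 0.047 -0.017 -0.999] F [ 0.3  0.1 -1.5] g 0.552
616 [0.47518859 0.38543424 0.06331591] ang 39.91802695586898
320 138
```

View pics/w5c.png

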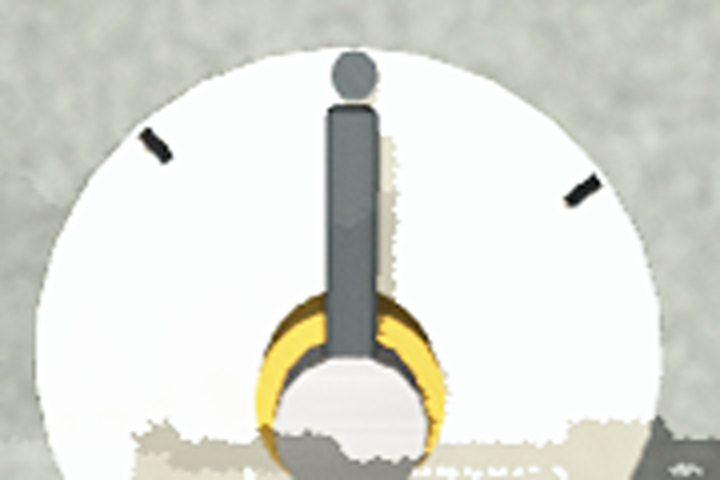

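The lever points straight at the stud (crop (352,75)); depth reads 39.9°. Next, clear the left-overs A and B, B first.

```bash
python3 -c "
from h import *
plan([(.56,.1,.18,0),(.448,-.191,.13,0)],smax=30,tmax=.12)"
```

```text
t 44.33 p [0.5148 0.3591 0.1908] x [-0.831  0.555 -0.048] y [0.555 0.832 0.011] z [ 0.046 -0.017 -0.999] F [-0.6  0.1 -0.6] g 0.552
-> (0.56, 0.1, 0.18, 0) 9 rows: [[-20.1, -21.2, 1.9, 0.109], [-22.3, -18.9, 1.9, 0.109], [-24.2, -16.3, 1.9, 0.109], [-25.8, -13.6, 1.9, 0.109], [-27.2, -10.7, 1.9, 0.109], [-28.2, -7.7, 1.9, 0.109], [-28.8, -4.6, 1.9, 0.109], [-29.2, -1.4, 1.9, 0.109], [-29.1, 1.8, 1.9, 0.109]]
-> (0.448, -0.191, 0.13, 0) 11 rows: [[-26.4, -10.4, 4.5, 0.0], [-26.4, -10.4, 4.5, 0.0], [-26.4, -10.4, 4.5, 0.0], [-26.4, -10.4, 4.5, 0.0], [-26.4, -10.4, 4.5, 0.0], [-26.4, -10.4, 4.5, 0.0], [-26.4, -10.4, 4.5, 0.0], [-26.4, -10.4, 4.5, 0.0], [-26.4, -10.4, 4.5, 0.0], [-26.4, -10.4, 4.5, 0.0], [-26.4, -10.4, 4.5, 0.0]]
```

```bash
python3 -m inch '[[0.1,-20,-21,2,0.109],[0.1,-22,-19,2,0.109],[0.1,-24,-16,2,0.109],[0.1,-26,-14,2,0.109],[0.1,-27,-11,2,0.109]]' >/dev/null
python3 -m inch '[[0.1,-28,-8,2,0.109],[0.1,-29,-5,2,0.109],[0.1,-29,-1,2,0.109],[0.1,-29,2,2,0.109],[0.1,-26,-10,2,0]]' >/dev/null
python3 -m inch '[[0.1,-26,-10,4,0],[0.1,-26,-10,4,0],[0.1,-26,-10,4,0],[0.1,-26,-10,4,0],[0.1,-26,-10,4,0]]'
python3 -m inch '[[0.1,-26,-10,4,0],[0.1,-26,-10,4,0],[0.1,-26,-10,4,0],[0.1,-26,-10,4,0],[0.1,0,0,0,0]]' >/dev/null
python3 sc.py s6 | grep -v ' 0\.58\| 0\.59'
python3 -c "
from h import *
plan([(.4465,-.1915,.06,0)],smax=18)"
```

```text
time: 46.2
position: [0.4729, -0.0503, 0.1365]
tool_rot: [2.21, 2.212, -0.002]
ft_force: [0.4, -0.5, 0.7]
grip_width: 0.551
[391.1 202.5] [ 8 10 61] col [129. 131. 130.] ray@z [0.5966 0.1187] depthmean [0.5991 0.113  0.0593]
[374.5 216.6] [ 8 11 70] col [129. 131. 131.] ray@z [0.5898 0.045 ] depthmean [0.592  0.0405 0.0585]
[412.9 216.4] [ 9 10 68] col [129. 132. 131.] ray@z [0.6706 0.1114] depthmean [0.6724 0.1062 0.0589]
[396.8 231.6] [ 9 11 72] col [130. 133. 132.] ray@z [0.6645 0.0379] depthmean [0.6664 0.0333 0.0587]
[276.5 244.7] [ 8  9 52] col [110. 114. 111.] ray@z [ 0.4477 -0.1929] depthmean [ 0.4465 -0.1919  0.051 ]
[380.9 246.8] [ 9 11 77] col [135. 138. 137.] ray@z [ 0.659  -0.0309] depthmean [ 0.6609 -0.0351  0.0588]
[226.5 266.8] [ 8  9 56] col [159. 162. 163.] ray@z [ 0.3987 -0.3198] depthmean [ 0.3976 -0.3192  0.0514]
[337.4 318.7] [ 9 11 69] col [31. 25. 21.] ray@z [ 0.6927 -0.2614] depthmean [ 0.694  -0.2634  0.0575]
t 46.88 p [ 0.4261 -0.1509  0.1143] x [-0.007  1.    -0.005] y [ 1.     0.007 -0.002] z [-0.002 -0.005 -1.   ] F [ 1.   0.3 -0.1] g 0.548
-> (0.4465, -0.1915, 0.06, 0) 4 rows: [[-10.1, 5.1, 13.6, 0.002], [-10.1, 5.1, 13.6, 0.002], [-10.1, 5.1, 13.6, 0.002], [-10.1, 5.1, 13.6, 0.002]]
```

```bash
python3 -m inch '[[0.1,-14,8,4,0],[0.1,-14,7,5,0],[0.1,-12,5,12,0],[0.1,0,0,15,0],[0.1,0,0,0,0]]' >/dev/null
python3 -c "
from h import *
plan([(.4462,-.1912,.026,0)],smax=18)"
```

```text
t 47.5 p [ 0.4498 -0.1901  0.0754] x [-0.013  1.    -0.003] y [ 1.     0.013 -0.002] z [-0.002 -0.003 -1.   ] F [ 0.4 -0.5  0.2] g 0.554
-> (0.4462, -0.1912, 0.026, 0) 3 rows: [[-0.3, -1.2, 16.5, 0.004], [-0.3, -1.2, 16.5, 0.004], [-0.3, -1.2, 16.5, 0.004]]
```

```bash
python3 -m inch '[[0.1,-1,-2,17,0],[0.1,-1,-1,17,0],[0.1,0,-1,14,0],[0.1,0,0,0,0]]' |sed -n 2p
python3 -m inch '[[-1,0,0,0,0],[-1,0,0,0,0],[-1,0,0,0,0],[-1,0,0,0,0],[-1,0,0,0,0]]' 35
python3 -m inch '[[-1,0,0,-20,0],[-1,0,0,-25,0],[-1,0,0,-25,0],[-1,0,0,-20,0],[-1,0,0,0,0]]'
python3 -c "
from h import *
plan([(.443,.055,.11,0)],smax=25)"
```

```text
position: [0.4449, -0.1914, 0.0238]
time: 48.62
position: [0.4462, -0.1918, 0.0252]
tool_rot: [2.204, 2.235, -0.004]
ft_force: [-0.7, 0.3, -0.1]
grip_width: 0.22
time: 49.25
position: [0.4455, -0.1911, 0.117]
tool_rot: [2.205, 2.237, -0.005]
ft_force: [-0.5, -0.7, -1.0]
grip_width: 0.214
t 49.25 p [ 0.4455 -0.1911  0.117 ] x [-0.014  1.    -0.003] y [ 1.     0.014 -0.002] z [-0.002 -0.003 -1.   ] F [-0.5 -0.7 -1. ] g 0.214
-> (0.443, 0.055, 0.11, 0) 10 rows: [[24.6, 0.1, 0.6, 0.001], [24.6, 0.1, 0.6, 0.001], [24.6, 0.0, 0.6, 0.001], [24.6, -0.0, 0.6, 0.001], [24.6, -0.0, 0.6, 0.001], [24.6, -0.1, 0.6, 0.001], [24.6, -0.1, 0.6, 0.001], [24.6, -0.1, 0.6, 0.001], [24.6, -0.2, 0.6, 0.001], [24.6, -0.2, 0.6, 0.001]]
```

```bash
python3 -m inch '[[-1,24,0,0,0],[-1,25,0,0,0],[-1,25,0,0,0],[-1,25,0,0,0],[-1,25,0,0,0]]' >/dev/null
python3 -m inch '[[-1,25,0,0,0],[-1,25,0,0,0],[-1,25,0,0,0],[-1,25,0,0,0],[-1,22,0,0,0]]' >/dev/null
python3 -m inch '[[-1,0,0,0,0]]'
python3 -c "
from h import *
plan([(.436,.055,.05,0)],smax=20)"
```

```text
time: 50.62
position: [0.4344, 0.0625, 0.1049]
tool_rot: [-2.198, -2.227, 0.017]
ft_force: [-0.5, -0.9, -0.1]
grip_width: 0.222
t 50.62 p [0.4344 0.0625 0.1049] x [-0.013  1.     0.001] y [ 1.     0.013 -0.016] z [-0.016  0.001 -1.   ] F [-0.5 -0.9 -0.1] g 0.222
-> (0.436, 0.055, 0.05, 0) 3 rows: [[-2.5, 0.8, 18.3, 0.004], [-2.5, 0.8, 18.3, 0.004], [-2.5, 0.8, 18.3, 0.004]]
```

```bash
python3 -m inch '[[-1,-2,2,18,0],[-1,-2,2,18,0],[-1,-2,1,18,0],[-1,0,0,0,0]]' | sed -n 2,4p
python3 -m inch '[[-1,0,0,12,0],[-1,0,0,8,0],[-1,0,0,0,0]]' | sed -n 2,4p
```

```text
position: [0.4372, 0.0517, 0.047]
tool_rot: [-2.201, -2.223, 0.023]
ft_force: [-0.3, 0.1, -0.7]
position: [0.4376, 0.0507, 0.0265]
tool_rot: [-2.204, -2.222, 0.022]
ft_force: [-0.4, -0.3, -0.4]
```

```bash
python3 -m inch '[[-0.3,0,0,0,0],[-0.3,0,0,0,0],[-0.3,0,0,0,0],[-0.3,0,0,-20,0],[-0.2,0,0,-30,0]]' >/dev/null
python3 -m inch '[[0.1,0,0,-30,0],[0.1,0,0,0,0]]' >/dev/null
python3 -c "
from h import *
from mat import spares
im=snap('side','sd4'); spares(im)
plan([(.46,-.2,.12,0),(.398,-.318,.1,0)],smax=27)"
```

```text
[278.  174.1] [ 5 10 44] col [173. 176. 173.] ray@z [ 0.6622 -0.0278] depthmean [ 0.6586 -0.0244  0.0568]
[260.2 184.4] [ 8 10 63] col [181. 183. 180.] ray@z [0.6675 0.0387] depthmean [0.6631 0.0424 0.0576]
[239.4 196.5] [ 8 10 68] col [178. 180. 178.] ray@z [0.6734 0.1116] depthmean [0.6686 0.1152 0.058 ]
[277.9 196.7] [ 8 10 66] col [143. 145. 142.] ray@z [0.5927 0.0448] depthmean [0.5881 0.049  0.0583]
[256.4 209.5] [ 8 11 71] col [180. 182. 179.] ray@z [0.5996 0.1186] depthmean [0.5953 0.1222 0.0581]
[319.4 225.5] [ 8  8 53] col [132. 135. 132.] ray@z [0.4344 0.0574] depthmean [0.4354 0.0563 0.0516]
t 52.42 p [0.4386 0.0511 0.1086] x [-0.01   1.    -0.001] y [ 1.     0.01  -0.019] z [-0.019 -0.002 -1.   ] F [-0.4 -0.1 -0.5] g 0.531
-> (0.46, -0.2, 0.12, 0) 10 rows: [[-25.1, 1.9, -1.1, 0.001], [-25.1, 1.9, -1.1, 0.001], [-25.1, 1.9, -1.1, 0.001], [-25.1, 2.0, -1.1, 0.001], [-25.1, 2.0, -1.1, 0.001], [-25.1, 2.0, -1.1, 0.001], [-25.1, 2.0, -1.1, 0.001], [-25.1, 2.0, -1.1, 0.001], [-25.1, 2.1, -1.1, 0.001], [-25.1, 2.1, -1.1, 0.001]]
-> (0.398, -0.318, 0.1, 0) 5 rows: [[-23.6, -12.3, 4.3, -0.0], [-23.6, -12.3, 4.3, -0.0], [-23.6, -12.3, 4.3, -0.0], [-23.6, -12.3, 4.3, -0.0], [-23.6, -12.3, 4.3, -0.0]]
```

B is standing in the tray. Now A.

```bash
python3 -m inch '[[0.1,-25,2,-1,0],[0.1,-25,2,-1,0],[0.1,-25,2,-1,0],[0.1,-25,2,-1,0],[0.1,-25,2,-1,0]]' >/dev/null
python3 -m inch '[[0.1,-25,2,-1,0],[0.1,-25,2,-1,0],[0.1,-25,2,-1,0],[0.1,-25,2,-1,0],[0.1,-25,2,-1,0]]' |sed -n 2p
python3 -m inch '[[0.1,-24,-12,4,0],[0.1,-24,-12,4,0],[0.1,-24,-12,4,0],[0.1,-24,-12,4,0],[0.1,0,0,0,0]]' >/dev/null
python3 sc.py s7 | grep '0\.3[0-9]'
python3 -c "
from h import *
plan([(.397,-.318,.07,0)],smax=18)"
```

```text
position: [0.4538, -0.2024, 0.1051]
[226.5 266.6] [ 8  8 53] col [83. 86. 84.] ray@z [ 0.3982 -0.3194] depthmean [ 0.3971 -0.3187  0.0513]
t 54.35 p [ 0.4039 -0.303   0.0856] x [-0.016  1.     0.011] y [ 0.999  0.016 -0.043] z [-0.043  0.01  -0.999] F [-0.   0.7  0.7] g 0.551
-> (0.397, -0.318, 0.07, 0) 2 rows: [[-7.5, -3.3, 7.8, 0.008], [-7.6, -3.2, 7.8, 0.008]]
```

```bash
python3 -m inch '[[0.1,-9,-4,3,0.015],[0.1,-7,-3,5,0],[0.1,0,0,0,0]]' >/dev/null
python3 -c "
from h import *
plan([(.3965,-.318,.026,0)],smax=18)"
```

```text
t 54.73 p [ 0.3976 -0.3178  0.0768] x [-0.004  1.     0.011] y [ 0.999  0.004 -0.043] z [-0.043  0.011 -0.999] F [-0.4  0.3  0.7] g 0.554
-> (0.3965, -0.318, 0.026, 0) 3 rows: [[-0.2, 0.4, 16.9, 0.001], [-0.2, 0.4, 16.9, 0.001], [-0.2, 0.4, 16.9, 0.001]]
```

```bash
python3 -m inch '[[0.1,0,0,17,0],[0.1,0,0,17,0],[0.1,0,0,15,0],[0.1,0,0,0,0]]' |sed -n 2p
python3 -m inch '[[-1,0,0,0,0],[-1,0,0,0,0],[-1,0,0,0,0],[-1,0,0,0,0],[-1,0,0,0,0]]' 35
python3 -m inch '[[-1,0,0,-20,0],[-1,0,0,-25,0],[-1,0,0,-25,0],[-1,0,0,-20,0],[-1,0,0,0,0]]'
python3 -c "
from h import *
plan([(.445,-.2,.115,0),(.438,-.03,.11,0)],smax=25)"
```

```text
position: [0.3951, -0.3156, 0.0235]
time: 55.85
position: [0.3964, -0.3163, 0.0248]
tool_rot: [-2.189, -2.201, 0.034]
ft_force: [-0.1, 0.6, -1.2]
grip_width: 0.218
time: 56.48
position: [0.399, -0.3166, 0.1161]
tool_rot: [-2.187, -2.199, 0.035]
ft_force: [0.0, 0.3, -1.9]
grip_width: 0.222
t 56.48 p [ 0.399  -0.3166  0.1161] x [-0.005  1.     0.013] y [ 0.999  0.006 -0.044] z [-0.044  0.012 -0.999] F [ 0.   0.3 -1.9] g 0.222
-> (0.445, -0.2, 0.115, 0) 6 rows: [[19.4, 7.8, 0.1, 0.001], [19.4, 7.8, 0.1, 0.001], [19.4, 7.7, 0.1, 0.001], [19.4, 7.7, 0.1, 0.001], [19.4, 7.7, 0.1, 0.001], [19.4, 7.7, 0.1, 0.001]]
-> (0.438, -0.03, 0.11, 0) 7 rows: [[24.3, -1.0, 1.1, -0.0], [24.3, -1.0, 1.1, -0.0], [24.3, -1.0, 1.1, -0.0], [24.3, -1.0, 1.1, -0.0], [24.3, -1.0, 1.1, -0.0], [24.3, -1.0, 1.1, -0.0], [24.3, -1.0, 1.1, -0.0]]
```

```bash
python3 -m inch '[[-1,19,8,0,0],[-1,19,8,0,0],[-1,19,8,0,0],[-1,19,8,0,0],[-1,19,8,0,0]]' >/dev/null
python3 -m inch '[[-1,20,8,0,0],[-1,24,0,0,0],[-1,24,0,0,0],[-1,24,0,0,0],[-1,24,0,0,0]]' >/dev/null
python3 -m inch '[[-1,24,0,0,0],[-1,24,0,0,0],[-1,20,0,0,0],[-1,0,0,0,0]]'
python3 -c "
from h import *
plan([(.439,-.03,.05,0)],smax=20)"
```

```text
time: 58.22
position: [0.4358, -0.0026, 0.1035]
tool_rot: [-2.146, -2.198, 0.041]
ft_force: [1.0, -0.4, -1.0]
grip_width: 0.219
t 58.23 p [ 0.4358 -0.0026  0.1035] x [-0.023  0.999  0.031] y [ 0.997  0.025 -0.068] z [-0.068  0.03  -0.997] F [ 1.  -0.4 -1. ] g 0.219
-> (0.439, -0.03, 0.05, 0) 4 rows: [[-7.3, 1.5, 13.1, 0.006], [-7.3, 1.6, 13.1, 0.006], [-7.3, 1.6, 13.1, 0.006], [-7.3, 1.7, 13.1, 0.006]]
```

```bash
python3 -m inch '[[-1,-8,2,13,0.006],[-1,-8,2,13,0],[-1,-8,2,13,0],[-1,-7,2,13,0],[-1,0,0,0,0]]' | sed -n 2,4p
python3 -m inch '[[-1,0,0,10,0],[-1,0,0,0,0]]' | sed -n 2,4p
python3 -c "
from h import *
plan([(.442,-.03,.029,0)],smax=20)"
```

```text
position: [0.4389, -0.0368, 0.0439]
tool_rot: [-2.155, -2.183, 0.045]
ft_force: [0.3, -0.6, -1.4]
position: [0.4384, -0.0363, 0.0334]
tool_rot: [-2.156, -2.183, 0.045]
ft_force: [-0.9, 0.8, -0.9]
t 59.1 p [ 0.4384 -0.0363  0.0334] x [-0.012  0.999  0.032] y [ 0.997  0.014 -0.072] z [-0.072  0.031 -0.997] F [-0.9  0.8 -0.9] g 0.218
-> (0.442, -0.03, 0.029, 0) 1 rows: [[6.2, 4.0, 4.3, 0.014]]
```

```bash
python3 -m inch '[[-1,0,1,4,0],[-1,0,0,2,0],[-1,0,0,0,0]]' | sed -n 2,4p
python3 -m inch '[[-0.3,0,0,0,0],[-0.3,0,0,0,0],[-0.3,0,0,0,0],[-0.3,0,0,-20,0],[-0.2,0,0,-30,0]]' >/dev/null
python3 -m inch '[[0.1,0,0,-40,0],[0.1,-40,10,-40,0],[0.1,-45,10,0,0],[0.1,-45,10,0,0],[0.1,0,0,0,0]]' >/dev/null
python3 -c "
from h import *
from mat import spares
st(); im=snap('side','sd5'); spares(im); save(im,'sd5c',(120,80,440,330),2.5)
print(); im=snap('scene','s8'); spares(im)"
```

```text
position: [0.4398, -0.0357, 0.0277]
tool_rot: [-2.155, -2.186, 0.043]
ft_force: [0.2, 0.2, -0.2]
t 60.73 p [ 0.4833 -0.1731  0.1574] x [-0.015  1.     0.028] y [ 0.998  0.017 -0.066] z [-0.066  0.027 -0.997] F [-0.   0.5  0.6] g 0.548
[279.  173.8] [ 7  9 58] col [172. 174. 172.] ray@z [ 0.6611 -0.0306] depthmean [ 0.657  -0.0267  0.0573]
[260.3 184.5] [ 8 10 64] col [177. 179. 176.] ray@z [0.6672 0.0387] depthmean [0.6626 0.0426 0.0578]
[296.1 185.1] [ 7 11 64] col [173. 175. 172.] ray@z [ 0.5885 -0.0243] depthmean [ 0.5848 -0.0205  0.0573]
[239.4 196.4] [ 8 10 67] col [176. 178. 175.] ray@z [0.6735 0.1115] depthmean [0.6688 0.115  0.0579]
[277.8 196.6] [ 8 10 65] col [180. 182. 179.] ray@z [0.593  0.0446] depthmean [0.5886 0.0487 0.0581]
[256.4 209.4] [ 8 10 69] col [178. 180. 177.] ray@z [0.6    0.1182] depthmean [0.5953 0.122  0.0584]
[340.5 207.4] [ 8  8 48] col [194. 197. 195.] ray@z [ 0.4355 -0.0311] depthmean [ 0.4369 -0.0331  0.0508]
[319.4 225.5] [ 8  8 53] col [200. 202. 200.] ray@z [0.4345 0.0574] depthmean [0.4357 0.056  0.0512]

[391.1 202.6] [ 8 11 60] col [131. 133. 132.] ray@z [0.5968 0.1185] depthmean [0.5994 0.1126 0.0596]
[374.4 216.7] [ 8 10 69] col [132. 134. 133.] ray@z [0.5896 0.0448] depthmean [0.5919 0.0403 0.0585]
[412.8 216.5] [ 9 10 69] col [132. 135. 134.] ray@z [0.6706 0.1112] depthmean [0.6725 0.1058 0.0591]
[358.8 231.5] [ 8 10 68] col [140. 143. 142.] ray@z [ 0.5863 -0.025 ] depthmean [ 0.5889 -0.0297  0.0594]
[396.8 231.5] [ 9 11 71] col [135. 138. 137.] ray@z [0.6644 0.038 ] depthmean [0.6664 0.0331 0.0591]
[380.8 246.7] [ 9 11 77] col [139. 142. 141.] ray@z [ 0.6589 -0.031 ] depthmean [ 0.6609 -0.0355  0.0593]
[337.6 318.7] [ 8 11 69] col [28. 22. 18.] ray@z [ 0.693  -0.2611] depthmean [ 0.6943 -0.2632  0.0576]
```

View pics/sd5c.png

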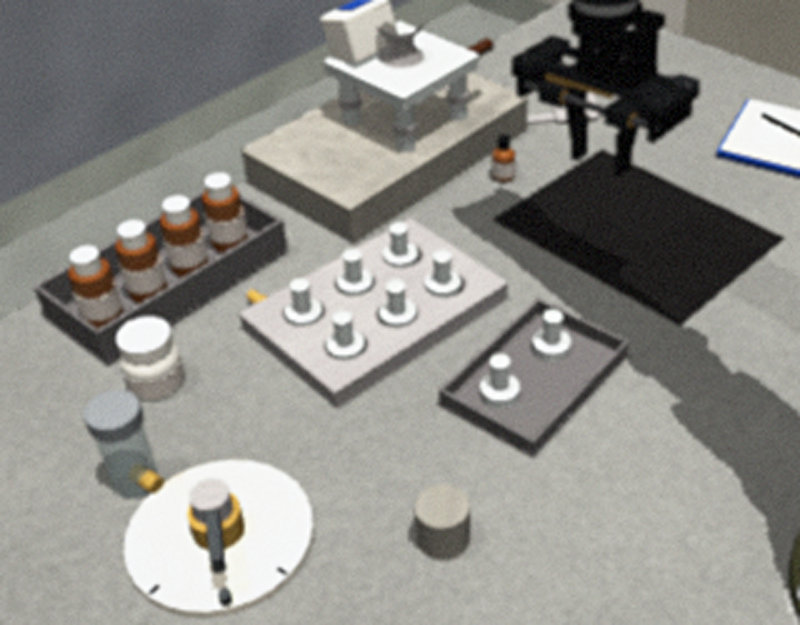

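View pics/s8.png

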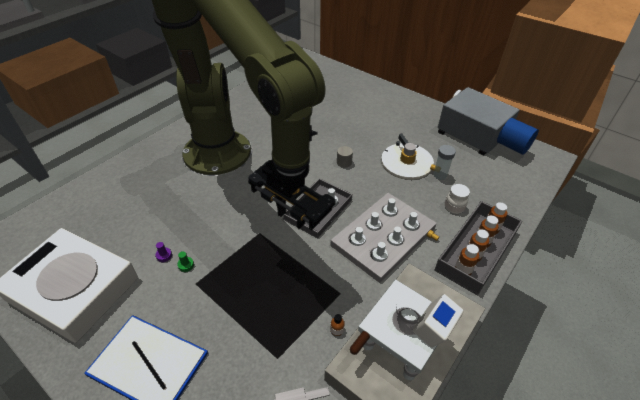

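All six pockets hold level dollies. Both left-overs stand in the tray, at crop (500,378) and (552,332). The lever points at the stud, the mat is empty, and the vial, the core and the look-alikes have not been moved. The gripper is clear and touching nothing.

```bash
python3 -c "
from bench import ctrl
print(ctrl.close_job())"
```

```text
the job is handed in; nothing more can be done
None
```

The job is done and handed in at about 61 s on the robot's clock, but no verdict came back, so this rests on my own last checks.

**What I did, in order**
- **Cock shut:** I turned the lever from about 54° to its stop. The depth image afterwards read −1°, within its error of the stop.
- **Pockets filled:** I put four silver spares into the four empty pockets and left the two seated dollies where they were. One spare slid in my grip and was held about 10 mm high, so it met the pocket floor early. I confirmed it in a picture before letting go.
- **Cock opened:** I turned the lever to 40°. The arm pose read 39.5° and the depth image 39.9°, and in the picture the lever points straight at the stud.
- **Spares cleared:** I put both left-over spares in the grey tray. One had been knocked about 5 cm during the run, and I found it again in the scene camera.

**Last checks**
- All six stem tops stand level, within 1 mm in each fixed camera. I took this as proof that they sit flat.
- Both left-overs stand upright in the tray and the mat is empty.
- The vial, the core and the green and purple look-alikes look unmoved.
- The gripper was clear of everything.

**What disagreed:** the tool drifted up to 4.6° off vertical during the run, which the rows could not correct. It did not affect any of the placings. The cameras disagreed by 1–3 mm on positions.

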